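Tighten the carving clamp with a flat screwdriver

ROBOT

A 7-joint arm with a two-finger parallel gripper is mounted at the origin on the work surface. World frame = base frame: x ahead of the robot, y to its left, z up, the work surface at z = 0. Lengths are in m, angles in rad, forces in N, time in s.
With the tool pointing down it reaches from about 0.425 to 0.925 m from the base axis. Payload 6.8 kg.
Tool frame: the origin (TCP) lies midway between the tips of the shut fingers; the grasp point (between the pads) lies 19 mm behind it; z points along the fingers, y is the direction in which the jaws open and shut (so a half turn about z gives the same grasp; the last joint's range is limited). The gripper opens to 85 mm and grips with 20 to 120 N. Pads are 22 mm wide; open, the fingers measure 114 mm over their backs; the gripper's body (76 mm by 85 mm) begins 54 mm behind the grasp point. The pads swing forward as they close: fully open they stand 13 mm farther back than shut.
Start: joints at [1.099, 0.477, 0.022, 1.555, -0.011, 1.109, -0.083], TCP at [0.24, -0.631, 0.231] pointing down, gripper open.
Joint ranges: [-2.96, 2.96], [-0.34, 2.1], [-1.41, 1.46], [0.24, 2.44], [-1.37, 4.51], [0.17, 1.92], [-2.96, 2.96]. Speed limits (rad/s): [2.39, 2.39, 3.14, 3.14, 3.14, 3.14, 3.14].

INTERFACE

Orientations are given as a rotation vector (axis times angle).
In Python, from bench import r, imaging gives the robot as it stands.
- The arm moves only by the tool jog_arm, never from a script. Its argument "rows" is a list of rows, each an object with "delta_rot": the turn, a rotation vector about the tool's x, y, z in degrees, a list of three; "xyz": the shift along the tool's x, y, z in cm, a list of three; "fingers": the closure, from 0 (fully open) to 1 (shut). A call has exactly 5 rows; each row is the pose to reach, as a shift and turn from the pose measured when the call began, along the tool's axes at that moment; what a row does not reach only later rows make up. A row lasts 1/12 s, in which the tool goes at most 41.7 mm and 7.16 degrees, less where a joint would pass 70% of its speed; a pose out of reach is approached as far as the arm can. A call with a gripper value outside its range is refused whole. The fingers move at their own pace and stop on an object; "grip_force" is the grip in N (left out, the last holds). Time passes only in rows, so rows that repeat a pose let the fingers close, or fill a call up. It gives the time, the measured TCP pose, the force and the opening at its end, in the units of the state.
- r.get_obs(): the state, without advancing time (a new reading comes with each control period).
- imaging.grab_frame(name): name is "scene" or "top"; returns the picture (400x640x3 uint8, blue, green, red); there is no depth.
- imaging.camera_info(name): a dict with "camera_matrix" (3x3 intrinsics, pixels), "k1" (the pictures are not rectified: a ray, as slopes to the right and down, at radius r is drawn at 1 + k1 r^2 times it, then the intrinsics apply), "xyz" and "attitude" of the camera in the world. Camera axes: x right, y down, z forward; pixel columns grow to the right and rows downward; lengths in m; the calibration is good to about 2 mm. A picture is of the moment at which its call begins. camera_info takes no time and is no camera call.
- r.hand_in(): hands the job in, once; it reports no verdict.
Trained networks look in the newest picture that a camera, given by its name, has taken for a name from the list of things; names that differ only in an ending like _2 or _b are one class to them, and where a whole thing is asked for, a point or a joint stands for the part that bears it (a point fixed in the world has none). Each returns a list of dicts, best first, with "conf" (0 to 1); they miss things now and then, are a little off and sometimes report something else, mostly with a low value. They report only what shows in the picture. A call takes as long as a camera call. They do not tell look-alikes from the thing itself.
- imaging.find_in(camera, query): "position" ([column, row] in pixels, amid what is visible of it).
- imaging.cut_out(camera, query): "region" (400x640 bool, what is visible of it) and "position" ([column, row] in pixels, amid what is visible of it).
- imaging.tip_of(camera, query): "position" ([column, row] in pixels: a listed point, or the origin of a listed thing).
The state is a dict: "clock": time; "joints": joint angles; "qvel": joint speeds; "tau": joint torques, N m; "tcp_pos": TCP position; "orientation": TCP orientation; "contact_force": force on the tool from outside, world axes, zero at the start; "moment": the same for the moment, N m; "grip_width": finger opening in m.
Only numpy, scipy, OpenCV 4.12 (cv2) and the standard library are available. Lean on these libraries where they do the work, as an engineer would, in place of code of your own. Each camera call takes 0.05 s, during which the arm holds its last target.

TASK

Take the flat screwdriver from its wooden stand, feel its blade lightly into the slot of the sunken clamp screw and turn it clockwise until the jaw grips the stone snugly, without pressing the springy screw head down to its stop or crushing the soft stone. Then stand the screwdriver back in its stand. Move the jaw only with the screwdriver, and leave the small stone arch where it is.

Things in the scene. Friction and masses are not known exactly. Their poses are not given: they have to be found in the camera images.
- driver: Short flat screwdriver, 146 mm long, 0.14 kg, standing upright, blade down, in the stand. Origin at the middle of the blade's tip, z up along the shaft. Blade 18 mm wide along its x, 3 mm thick along its y, 16 mm tall; shaft 10 mm thick; square dark wooden handle 28 x 28 mm, flats across x and y, from z = 70 to 146 mm. The handle's lower end rests on the stand's top.
- blade_tip (a point): Middle of the screwdriver blade's tip.
- handle_grip (a point): A good place to grip the handle, 118 mm above the blade's tip.
- stand: Fixed square wooden block 70 x 70 x 78 mm high with one upright through-hole, 22 mm wide, in the middle of its top (3 mm chamfer) where the screwdriver belongs. Origin under its centre.
- stand_hole0 (a point): Centre of the hole's mouth, at the stand's top.
- clamp: Fixed carving clamp on a plywood board 260 x 200 x 18 mm; origin under the board's centre. Along its x: a dark steel housing 62 x 62 mm at x = -80 mm (top at z = 55 mm), the sliding jaw, the stone, and a fixed wooden jaw whose face is at x = 65 mm. The jaws are 34 mm high.
- screw_mouth (a point): Centre of the round 24 mm hole (2 mm chamfer) in the housing's top, axes as the clamp's. In it sits the screw: a 21 mm round head, its top 3 mm below the mouth, with a slot 5.4 mm wide, 5 mm deep, right across. At the start the slot lies within 0.6 rad either way of the clamp's x axis; the angle is not measured. The blade drops in only if lined up within about 0.13 rad and 1.2 mm.
- plunge (a joint): How far the screw head is pressed down on its spring, 0 to 0.008 m. The spring gives 4 N at 0 and 11 N at the stop; pressed to the stop (over 0.0075) counts as too hard. When the slot meets the blade the head springs up onto it.
- screw (a joint): Turn of the screw from its start, rad, clockwise from above; 0 at the start whatever the slot's angle, stop at 2.6. It takes 0.12 N m to turn; each rad moves the jaw 8 mm. Pad, stone and fixed jaw meet after about 0.63 rad (5 mm); from there the grip grows 64 N and the torque 0.5 N m per rad. Snug is 0.8 to 1.0 rad (10 to 25 N, 0.2 to 0.3 N m); past 1.25 rad the stone is crushed.
- jaw: Sliding wooden jaw 22 x 70 x 34 mm in all, with a cork pad on springs as its face (it gives up to 5.5 mm, 8 N per mm), moved along the clamp's +x by the screw; origin under its middle, the pad's face 11 mm further along x. The screw holds by itself and keeps up to 15 N of grip when the screwdriver is taken away.
- stone: Soft stone blank, 55 mm along the clamp's x, 48 mm across, 32 mm high with a smaller worked part to 48 mm, 0.3 kg, lying loosely between the jaws. Origin under its centre.
- figure: Finished small stone arch, 85 x 55 x 65 mm, standing loose on the table; leave it alone. Origin under its centre.
There are look-alikes about, which are no part of the job. There is more than one size of the driver; the one meant has the size given above.

How it is judged:
By the outcome, as a careful person would: the job done as asked, in the order asked, and still so for the second after the job is handed in, with the robot touching nothing.
It also fails if it takes over 72 s, if anything falls off the work surface, if the arm or the gripper's body presses on something with over 40 N, if the wrist force passes 120 N, or if a joint passes its speed limit or range.

## Working session

There is one attempt and no reset: what is moved stays moved. The work goes in short steps, Python scripts to look and compute and a tool call to move; the robot and the scene stay as the last step left them, time stands still between calls to the robot, and variables do not carry over. Pictures are saved under pics/ and viewed, and the job is handed in when it is done.

Besides the shell and the picture viewer there is one more tool, called after "Request:" as name([rows], argument=value, ...), one row to a line, values as JSON. jog_arm: Moves the arm, as the interface text tells. Its arguments: {"type":"object","properties":{"rows":{"type":"array","items":{"type":"object","properties":{"delta_rot":{"type":"array","items":{"type":"number"}},"xyz":{"type":"array","items":{"type":"number"}},"fingers":{"type":"number"}}}},"grip_force":{"type":"number"}},"required":["rows"]}

```bash
ls; mkdir -p pics; python3 - <<'E'
from bench import r, imaging
import cv2, numpy as np
o=r.get_obs()
for k,v in o.items(): print(k,np.round(v,4))
for n in ("scene","top"):
    im=imaging.grab_frame(n); cv2.imwrite(f"pics/{n}0.png",im)
    c=imaging.camera_info(n); print(n,c)
E
```

```text
pics
clock 0.0
joints [ 1.0989  0.4778  0.0223  1.5565 -0.0115  1.1093 -0.0831]
qvel [-0.0013 -0.0016  0.0012  0.0008  0.0014  0.0015 -0.0007]
tau [ 3.00000e-04 -5.96454e+01  1.60800e+00 -2.81198e+01  1.25000e-02
  9.40000e-03  0.00000e+00]
tcp_pos [ 0.24   -0.6303  0.2303]
orientation [-3.088e+00 -5.680e-01  8.000e-04]
contact_force [-0.3022  0.7801 -0.2521]
moment [ 0.0412 -0.0047  0.0125]
grip_width 0.0855
scene {'camera_matrix': array([[392.89911299,   0.        , 316.11493723],
       [  0.        , 392.89911299, 203.24213655],
       [  0.        ,   0.        ,   1.        ]]), 'k1': 0.03212466464366133, 'xyz': array([ 0.80915861, -0.322123  ,  0.90832412]), 'attitude': array([-2.52307466, -0.74300833,  0.2013146 ])}
top {'camera_matrix': array([[404.49754363,   0.        , 317.88863248],
       [  0.        , 404.49754363, 201.82608295],
       [  0.        ,   0.        ,   1.        ]]), 'k1': -0.07569856060317089, 'xyz': array([0.33129312, 0.0954683 , 1.25441687]), 'attitude': array([-2.10535687,  2.13900408, -0.20709934])}
```

View pics/scene0.png

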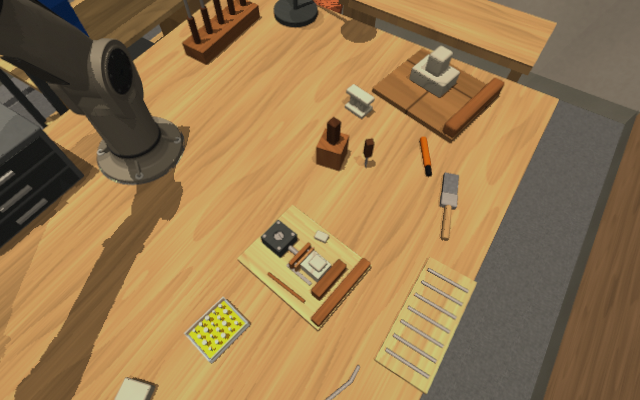

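View pics/top0.png

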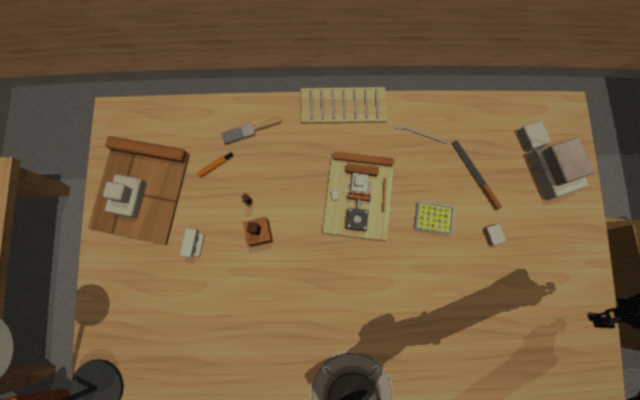

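```bash
cat > h.py <<'E'
from bench import r, imaging
import cv2, numpy as np
from scipy.spatial.transform import Rotation as R
from scipy.optimize import least_squares
def cam(n):
    c=imaging.camera_info(n); return c['camera_matrix'],c['k1'],np.array(c['xyz']),R.from_rotvec(c['attitude']).as_matrix()
def proj(n,P):
    K,k1,t,A=cam(n); p=(np.atleast_2d(P)-t)@A; s=p[:,:2]/p[:,2:]
    s=s*(1+k1*(s**2).sum(1,keepdims=True)); return s@K[:2,:2].T+K[:2,2]
def ray(n,uv):
    K,k1,t,A=cam(n); d=(np.asarray(uv,float)-K[:2,2])/np.array([K[0,0],K[1,1]]); s=d.copy()
    for _ in range(30): s=d/(1+k1*(s@s))
    v=A@np.array([s[0],s[1],1]); return t,v
def onz(n,uv,z):
    t,v=ray(n,uv); return t+v*(z-t[2])/v[2]
def crop(im,x0,y0,x1,y1,f,name):
    cv2.imwrite(name,cv2.resize(im[y0:y1,x0:x1],None,fx=f,fy=f,interpolation=cv2.INTER_CUBIC))
E
python3 - <<'E'
from h import *
a=cv2.imread('pics/scene0.png');b=cv2.imread('pics/top0.png')
crop(a,230,75,390,335-140,5,'pics/c1.png')
crop(a,230,200,380,330,5,'pics/c2.png')
crop(b,315,145,400,245,6,'pics/c3.png')
crop(b,170,180,290,260,6,'pics/c4.png')
for n in ('scene','top'):
    for q in ('driver','stand','clamp','screw_mouth','stone','figure','jaw'):
        print(n,q,[(np.round(d['position'],1).tolist(),round(d['conf'],2)) for d in imaging.tip_of(n,q)][:4])
for n in ('scene','top'):
    for q in ('blade_tip','handle_grip','stand_hole0'):
        print(n,q,[(np.round(d['position'],1).tolist(),round(d['conf'],2)) for d in imaging.tip_of(n,q)][:4])
E
```

```text
scene driver [([333.6, 156.9], 0.74), ([367.3, 165.7], 0.49)]
scene stand [([327.6, 155.6], 0.59)]
scene clamp [([304.1, 262.6], 0.91)]
scene screw_mouth [([279.7, 236.7], 0.68)]
scene stone [([318.8, 268.8], 0.59)]
scene figure [([358.7, 107.8], 0.93), ([277.5, 232.7], 0.66), ([331.0, 155.5], 0.49)]
scene jaw [([305.2, 263.2], 0.82), ([358.0, 107.5], 0.71), ([333.7, 129.6], 0.29)]
top driver [([259.9, 234.3], 0.61), ([250.0, 203.9], 0.39)]
top stand [([259.5, 235.5], 0.97)]
top clamp [([357.8, 194.8], 0.85)]
top screw_mouth [([355.9, 215.8], 0.77)]
top stone [([357.3, 181.8], 0.75), ([193.8, 244.1], 0.46)]
top figure [([192.3, 243.4], 0.61)]
top jaw [([361.6, 198.9], 0.57)]
scene blade_tip [([365.6, 163.2], 0.71)]
scene handle_grip [([334.0, 127.8], 0.86), ([365.2, 147.7], 0.63), ([302.2, 263.4], 0.44)]
scene stand_hole0 [([361.0, 106.6], 0.75), ([334.1, 142.5], 0.61)]
top blade_tip [([253.6, 206.2], 0.49)]
top handle_grip [([257.2, 229.2], 0.65), ([243.7, 196.3], 0.4)]
top stand_hole0 [([254.5, 227.7], 0.79)]
```

View pics/c1.png

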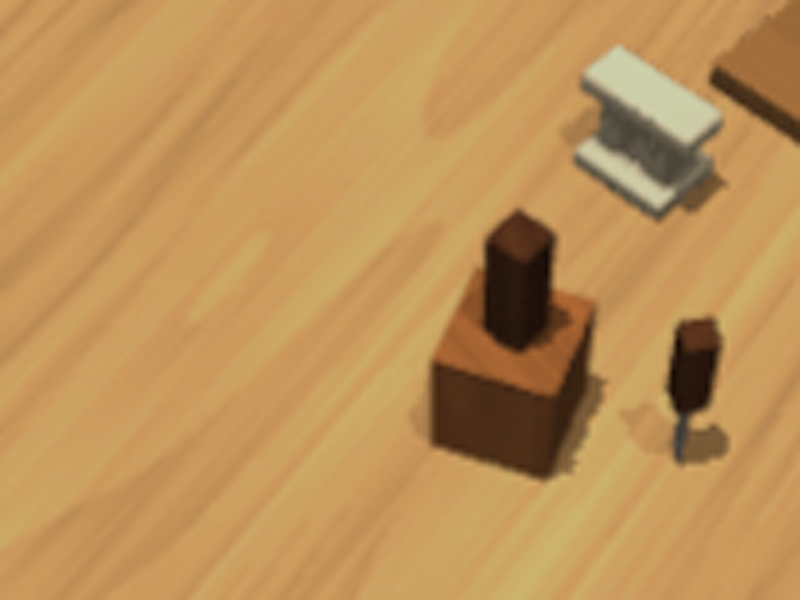

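View pics/c2.png

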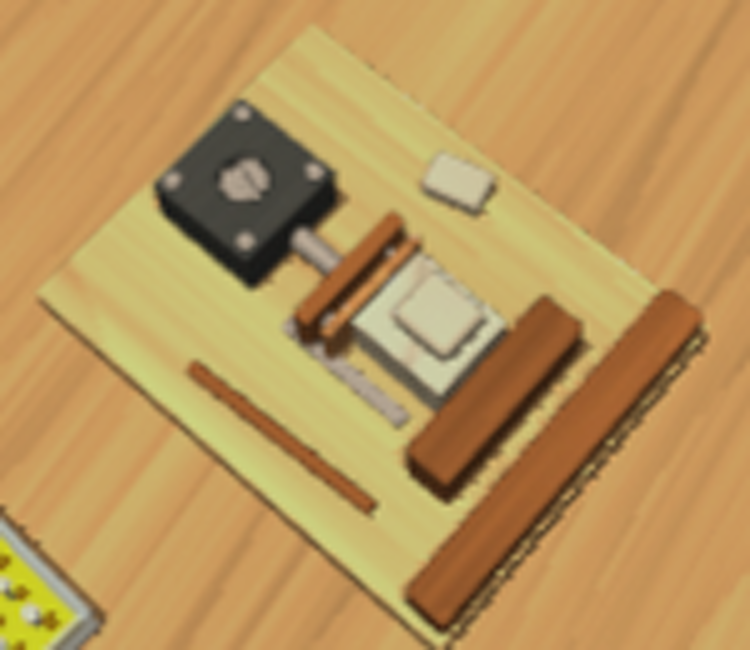

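View pics/c3.png

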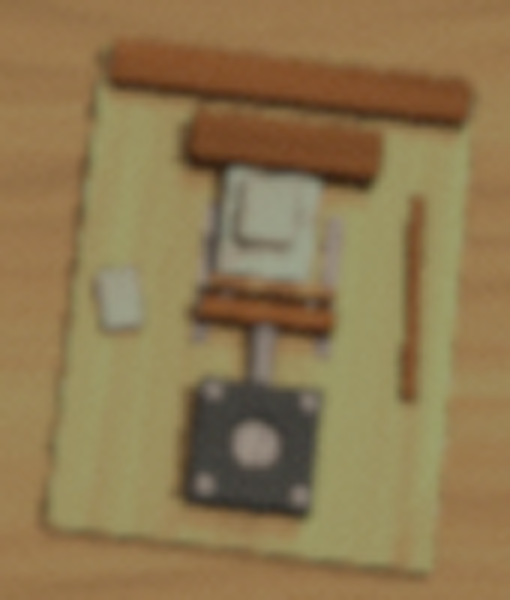

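View pics/c4.png

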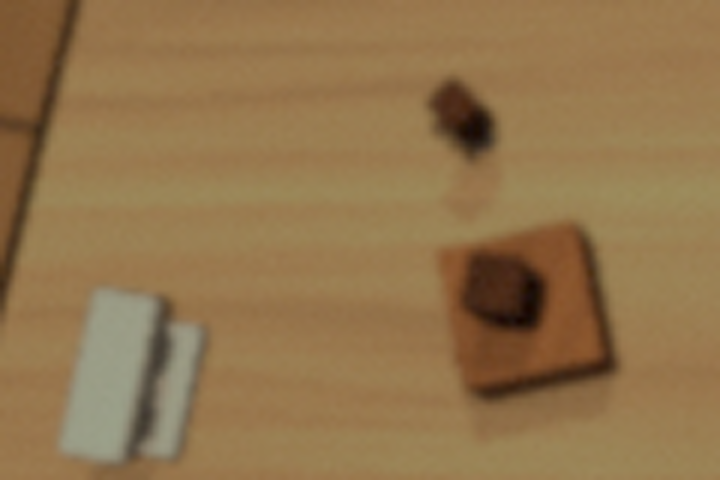

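```bash
cat > fit.py <<'E'
from h import *
def un(p,x0,y0,f): return (np.array(p,float)+.5)/f-.5+[x0,y0]
def fitbox(obs,p0):
    # obs: list (cam, local xyz, pix); params x,y,yaw + optional
    def res(p):
        o=[]
        for n,l,u in obs:
            c,s=np.cos(p[2]),np.sin(p[2]); P=[p[0]+c*l[0]-s*l[1],p[1]+s*l[0]+c*l[1],l[2]]
            o.append(proj(n,P)[0]-u)
        return np.ravel(o)
    return least_squares(res,p0,loss='soft_l1'),res
E
python3 - <<'E'
from fit import *
for n,uv,z in (('scene',(333,140),.078),('scene',un((245,181),230,200,5),.052),('top',un((255,445),315,145,6),.052),('scene',(367,165.5),0),('scene',(358.7,107.8),0)):
    print(n,onz(n,uv,z))
C=lambda p:un(p,230,75,5)
T=lambda p:un(p,170,180,6)
# print predicted rough orientation: scene top corners of stand at z .078
for p in ((476,270),(596,303),(555,393),(433,360)): print('st',onz('scene',C(p),.078))
for p in ((432,445),(547,478)): print('stb',onz('scene',C(p),0))
for p in ((442,250),(573,222),(610,365),(480,393)): print('stT',onz('top',T(p),.078))
for p in ((519,209),(553,232),(521,262),(486,238)): print('hd',onz('scene',C(p),.154))
for p in ((470,255),(515,250),(545,280)): print('hdT',onz('top',T(p),.154))
D=lambda p:un(p,230,200,5)
for p in ((315,28),(38,295),(440,645)): print('bd',onz('scene',D(p),.018))
for p in ((240,100),(335,180),(252,270),(157,187)): print('hs',onz('scene',D(p),.055))
E_=lambda p:un(p,315,145,6)
for p in ((45,525),(430,573)): print('bdT',onz('top',E_(p),.018))
for p in ((193,378),(320,390),(310,515),(185,500)): print('hsT',onz('top',E_(p),.055))
E
```

```text
scene [0.47865301 0.27243863 0.078     ]
scene [ 0.51224919 -0.02982209  0.052     ]
top [ 0.51071233 -0.02710852  0.052     ]
scene [0.57662332 0.30202303 0.        ]
scene [0.44798672 0.47970226 0.        ]
st [0.43887321 0.29416875 0.078     ]
st [0.50600345 0.30973191 0.078     ]
st [0.51873837 0.24552913 0.078     ]
st [0.45275743 0.22913713 0.078     ]
stb [0.4517661  0.22951385 0.        ]
stb [0.51842605 0.24537424 0.        ]
stT [0.50458572 0.31053311 0.078     ]
stT [0.51752267 0.24622175 0.078     ]
stT [0.44698492 0.22768756 0.078     ]
stT [0.43425084 0.29082429 0.078     ]
hd [0.46972337 0.28359009 0.154     ]
hd [0.49218724 0.2797923  0.154     ]
hd [0.4889088  0.25430492 0.154     ]
hd [0.46586631 0.25815651 0.154     ]
hdT [0.49088915 0.28370321 0.154     ]
hdT [0.49290225 0.26303124 0.154     ]
hdT [0.47884711 0.24910293 0.154     ]
bd [0.47982666 0.07336136 0.018     ]
bd [ 0.45177012 -0.12182378  0.018     ]
bd [ 0.70426187 -0.15511767  0.018     ]
hs [0.48570767 0.00348157 0.055     ]
hs [ 0.54923006 -0.00707136  0.055     ]
hs [ 0.54276141 -0.06639131  0.055     ]
hs [ 0.47977862 -0.05617621  0.055     ]
bdT [0.47615443 0.07836875 0.018     ]
bdT [ 0.4481834  -0.11798919  0.018     ]
hsT [0.54476858 0.00321915 0.055     ]
hsT [ 0.53763038 -0.06045062  0.055     ]
hsT [ 0.47463357 -0.05302002  0.055     ]
hsT [0.48318365 0.00900149 0.055     ]
```

```bash
python3 - <<'E'
from fit import *
C=lambda p:un(p,230,75,5)
# handle height check: bottom front corner on stand top
P=onz('scene',C((519,349)),.078);print('stand drv bottom corner',P)
for z in (.14,.147,.154,.16): print(z,(proj('scene',[P[0],P[1],z])[0]+.5-[230,75])*5)
Q=onz('scene',C((680,461)),0);print('lone tip',Q)
for z in (.05,.06,.07,.08,.09,.1,.12): print(z,(proj('scene',[Q[0],Q[1],z])[0]+.5-[230,75])*5)
# average several frames, rectify housing top
for n in ('scene','top'):
    ims=[imaging.grab_frame(n).astype(float) for _ in range(4)]; im=np.mean(ims,0)
    print(n,'noise',np.std(ims[0]-ims[1]))
    cen=np.array([.5122,-.0298]) if n=='scene' else np.array([.5107,-.0271])
    yaw=-.135; m=.02; N=300
    g=np.linspace(-m,m,N); U,V=np.meshgrid(g,g)  # u: clamp x up? rows: +x down->use x right,y up
    X=cen[0]+np.cos(yaw)*U-np.sin(yaw)*(-V); Y=cen[1]+np.sin(yaw)*U+np.cos(yaw)*(-V)
    uv=proj(n,np.stack([X.ravel(),Y.ravel(),np.full(X.size,.052)],1)).reshape(N,N,2).astype(np.float32)
    cv2.imwrite(f'pics/rect_{n}.png',cv2.remap(im.astype(np.float32),uv[...,0],uv[...,1],cv2.INTER_CUBIC))
a=cv2.imread('pics/rect_scene.png');b=cv2.imread('pics/rect_top.png');cv2.imwrite('pics/rect.png',np.hstack([a,b]))
E
```

```text
stand drv bottom corner [0.48740625 0.26025935 0.078     ]
0.14 [524.06571628 272.19599598]
0.147 [524.61309324 262.93587079]
0.154 [525.16739277 253.56031574]
0.16 [525.6481183  245.43057704]
lone tip [0.57549557 0.29595982 0.        ]
0.05 [690.50130156 407.79080159]
0.06 [692.60188575 396.51738007]
0.07 [694.73791513 385.0562797 ]
0.08 [696.91030868 373.40269572]
0.09 [699.12001786 361.55165538]
0.1 [701.3680281  349.49801041]
0.12 [705.98307269 324.76138799]
scene noise 0.7382443255573758
top noise 1.9939212239186883[ WARN:0@8.076] global loadsave.cpp:1063 imwrite_ Unsupported depth image for selected encoder is fallbacked to CV_8U.
```

View pics/rect.png

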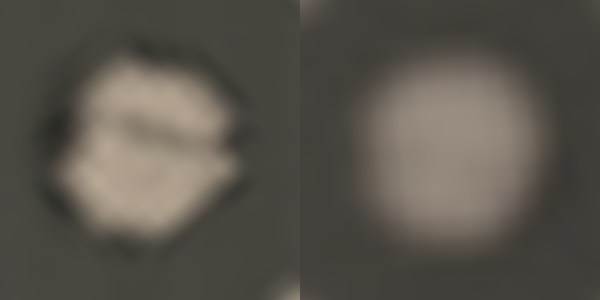

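```bash
cat >> h.py <<'E'
def Rpsi(psi):
    x=np.array([np.cos(psi),np.sin(psi),0]); z=np.array([0,0,-1.]); return np.stack([x,np.cross(z,x),z],1)
def state():
    o=r.get_obs(); A=R.from_rotvec(o['orientation']).as_matrix(); return o,np.array(o['tcp_pos']),A
def goto(p,psi):
    o,t,A=state(); d=A.T@(np.array(p)-t)*100; w=np.degrees(R.from_matrix(A.T@Rpsi(psi)).as_rotvec())
    print('clk %.2f'%o['clock'],'pos',np.round(t,4),'psi %.3f'%np.arctan2(A[1,0],A[0,0]),'shift cm',np.round(d,2),'rot',np.round(w,1),'j',np.round(o['joints'],2))
    return d,w
E
python3 - <<'E'
from h import *
goto([.42,-.45,.26],1.42);goto([.5,-.03,.26],1.42);goto([.479,.269,.26],1.42)
E
```

```text
clk 1.50 pos [ 0.2402 -0.6308  0.2313] psi 0.364 shift cm [ 23.24 -10.5   -2.87] rot [  0.   -0.  -60.5] j [ 1.1   0.48  0.02  1.56 -0.01  1.11 -0.08]
clk 1.50 pos [ 0.2402 -0.6308  0.2313] psi 0.364 shift cm [ 45.66 -46.91  -2.87] rot [  0.   -0.  -60.5] j [ 1.1   0.48  0.02  1.56 -0.01  1.11 -0.08]
clk 1.50 pos [ 0.2402 -0.6308  0.2313] psi 0.364 shift cm [ 54.33 -75.6   -2.87] rot [  0.   -0.  -60.5] j [ 1.1   0.48  0.02  1.56 -0.01  1.11 -0.08]
```

Request:
jog_arm([
  {"xyz":[4.5,-2.2,-1],"delta_rot":[0,0,-6],"fingers":0},
  {"xyz":[8.3,-4,-2],"delta_rot":[0,0,-12],"fingers":0},
  {"xyz":[12,-6,-2.8],"delta_rot":[0,0,-18],"fingers":0},
  {"xyz":[15.7,-8,-2.8],"delta_rot":[0,0,-24],"fingers":0},
  {"xyz":[19.3,-10,-2.8],"delta_rot":[0,0,-30],"fingers":0},
])

```text
clock: 1.92
tcp_pos: [0.3787, -0.4766, 0.2603]
orientation: [2.832, 1.354, 0.001]
contact_force: [0.7, 0.1, 0.8]
grip_width: 0.0852
```

```bash
python3 - <<'E'
from h import *
goto([.5,-.03,.26],1.42);goto([.479,.269,.26],1.42)
E
```

```text
clk 1.92 pos [ 0.3787 -0.4766  0.2603] psi 0.892 shift cm [ 4.238e+01 -1.859e+01 -3.000e-02] rot [  0.1   0.1 -30.2] j [ 0.91  0.35 -0.15  1.68  0.06  1.11  0.07]
clk 1.92 pos [ 0.3787 -0.4766  0.2603] psi 0.892 shift cm [ 64.34 -39.    -0.08] rot [  0.1   0.1 -30.2] j [ 0.91  0.35 -0.15  1.68  0.06  1.11  0.07]
```

Request:
jog_arm([
  {"xyz":[3.8,-1.6,0],"delta_rot":[0,0,-6],"fingers":0},
  {"xyz":[7.6,-3.3,0],"delta_rot":[0,0,-12],"fingers":0},
  {"xyz":[11.4,-5,0],"delta_rot":[0,0,-18],"fingers":0},
  {"xyz":[15.2,-6.7,0],"delta_rot":[0,0,-24],"fingers":0},
  {"xyz":[19,-8.3,0],"delta_rot":[0,0,-30],"fingers":0},
])

```text
clock: 2.33
tcp_pos: [0.4333, -0.2752, 0.2603]
orientation: [2.38, 2.047, -0.0]
contact_force: [0.5, 0.1, 0.5]
grip_width: 0.0856
```

```bash
python3 - <<'E'
from h import *
goto([.5,-.03,.26],1.42);goto([.479,.269,.26],1.42)
E
```

```text
clk 2.33 pos [ 0.4333 -0.2752  0.2603] psi 1.421 shift cm [ 2.524e+01  2.930e+00 -1.000e-02] rot [0.1 0.1 0. ] j [ 0.75  0.2  -0.35  1.89  0.08  1.06  0.22]
clk 2.33 pos [ 0.4333 -0.2752  0.2603] psi 1.421 shift cm [54.49 -3.61 -0.08] rot [0.1 0.1 0. ] j [ 0.75  0.2  -0.35  1.89  0.08  1.06  0.22]
```

Request:
jog_arm([
  {"xyz":[4,0.6,0],"fingers":0},
  {"xyz":[8,1.2,0],"fingers":0},
  {"xyz":[12,1.8,0],"fingers":0},
  {"xyz":[16,2.2,0],"fingers":0},
  {"xyz":[20,2.6,0],"fingers":0},
])

```text
$.rows[0]: bad value
```

Request:
jog_arm([
  {"xyz":[4,0,0],"fingers":0},
  {"xyz":[8,-0.4,0],"fingers":0},
  {"xyz":[12,-1.2,0],"fingers":0},
  {"xyz":[16,-2.2,0],"fingers":0},
  {"xyz":[20,-3.2,0],"fingers":0},
])

```text
$.rows[0]: bad value
```

```bash
python3 - <<'E'
from h import *
goto([.479,.269,.19],1.42)
E
```

```text
clk 2.33 pos [ 0.4333 -0.2752  0.2603] psi 1.421 shift cm [54.5  -3.62  6.92] rot [0.1 0.1 0. ] j [ 0.75  0.2  -0.35  1.89  0.08  1.06  0.22]
```

All fields are needed in each row.

Request:
jog_arm([
  {"xyz":[4,0.6,0],"delta_rot":[0,0,0],"fingers":0},
  {"xyz":[8,1.2,0],"delta_rot":[0,0,0],"fingers":0},
  {"xyz":[12,1.8,0],"delta_rot":[0,0,0],"fingers":0},
  {"xyz":[16,2.2,0],"delta_rot":[0,0,0],"fingers":0},
  {"xyz":[20,2.6,0],"delta_rot":[0,0,0],"fingers":0},
])

```text
clock: 2.75
tcp_pos: [0.4891, -0.0795, 0.2604]
orientation: [2.379, 2.046, 0.0]
contact_force: [1.3, 0.1, 0.1]
grip_width: 0.0854
```

Request:
jog_arm([
  {"xyz":[4,0,0],"delta_rot":[0,0,0],"fingers":0},
  {"xyz":[8,-0.4,0],"delta_rot":[0,0,0],"fingers":0},
  {"xyz":[12,-1.2,0],"delta_rot":[0,0,0],"fingers":0},
  {"xyz":[16,-2.2,0],"delta_rot":[0,0,0],"fingers":0},
  {"xyz":[20,-3.2,0],"delta_rot":[0,0,0],"fingers":0},
])

```text
clock: 3.17
tcp_pos: [0.4871, 0.1248, 0.2601]
orientation: [2.379, 2.045, 0.001]
contact_force: [1.2, 0.8, -1.1]
grip_width: 0.0853
```

```bash
python3 - <<'E'
from h import *
goto([.479,.269,.19],1.42)
E
```

```text
clk 3.17 pos [0.4871 0.1248 0.2601] psi 1.420 shift cm [14.15 -2.99  6.97] rot [ 0.2  0.1 -0. ] j [ 0.17  0.22 -0.62  1.89  0.15  1.07 -0.67]
```

Request:
jog_arm([
  {"xyz":[3.7,-0.7,0.5],"delta_rot":[0,0,0],"fingers":0},
  {"xyz":[7.4,-1.5,1],"delta_rot":[0,0,0],"fingers":0},
  {"xyz":[11,-2.3,2],"delta_rot":[0,0,0],"fingers":0},
  {"xyz":[14.1,-3,4],"delta_rot":[0,0,0],"fingers":0},
  {"xyz":[14.1,-3,6],"delta_rot":[0,0,0],"fingers":0},
])

```text
clock: 3.58
tcp_pos: [0.4772, 0.2771, 0.2005]
orientation: [2.373, 2.058, 0.01]
contact_force: [-0.4, 0.5, -0.8]
grip_width: 0.0851
```

```bash
python3 - <<'E'
from h import *
goto([.479,.269,.107],1.42)
a=imaging.grab_frame('scene');b=imaging.grab_frame('top')
crop(a,230,45,390,195,4,'pics/a1.png');crop(b,190,170,310,270,5,'pics/b1.png')
E
```

```text
clk 3.58 pos [0.4772 0.2771 0.2005] psi 1.429 shift cm [-0.82  0.25  9.35] rot [ 0.3 -0.3  0.5] j [-0.11  0.38 -0.66  1.85  0.28  0.99 -1.03]
```

View pics/a1.png

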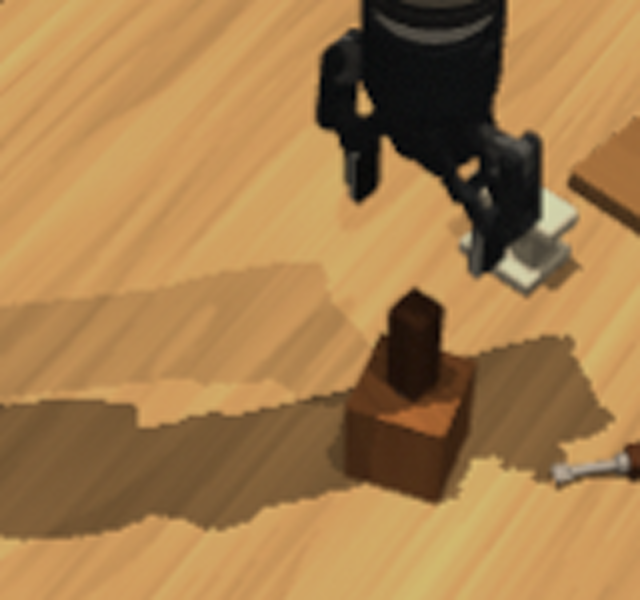

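View pics/b1.png

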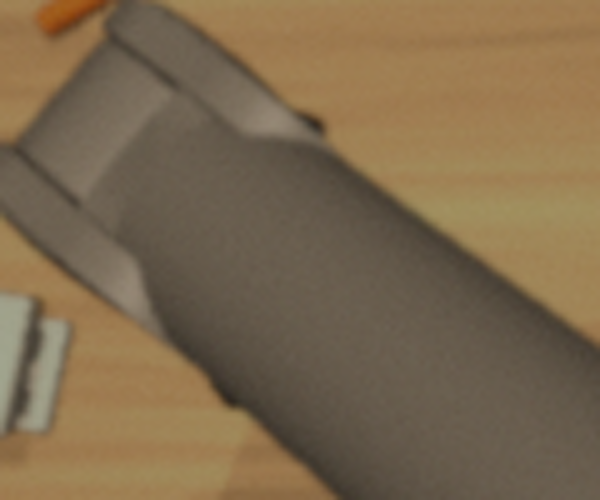

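```bash
python3 - <<'E'
from h import *
d,w=goto([.478,.269,.107],1.42)
o,t,A=state()
for s in (-1,1):
  for z in (-.013,-.005): print((proj('scene',t+A@np.array([0,s*.0425,z]))[0]+.5-[230,45])*4)
E
```

```text
clk 3.68 pos [0.4767 0.2688 0.1969] psi 1.423 shift cm [0.09 0.14 8.99] rot [-0.1  0.3  0.2] j [-0.1   0.38 -0.66  1.86  0.28  1.   -1.03]
[362.56096912 208.9399461 ]
[362.40032385 218.62760048]
[471.20092244 278.44814393]
[470.2252037  287.89665418]
```

Request:
jog_arm([
  {"xyz":[0,0.1,2],"delta_rot":[0,0,0],"fingers":0},
  {"xyz":[0,0.1,4],"delta_rot":[0,0,0],"fingers":0.1},
  {"xyz":[0,0.1,6],"delta_rot":[0,0,0],"fingers":0.2},
  {"xyz":[0,0.1,8],"delta_rot":[0,0,0],"fingers":0.3},
  {"xyz":[0,0.1,9],"delta_rot":[0,0,0],"fingers":0.4},
])

```text
clock: 4.1
tcp_pos: [0.4778, 0.2659, 0.1058]
orientation: [2.379, 2.046, -0.011]
contact_force: [-0.5, -0.4, -0.6]
grip_width: 0.0518
```

```bash
python3 - <<'E'
from h import *
goto([.478,.269,.107],1.42)
o,t,A=state(); print(o['contact_force'],o['grip_width'])
a=imaging.grab_frame('scene');crop(a,250,45,410,195,5,'pics/a2.png')
E
```

```text
clk 4.10 pos [0.4778 0.2659 0.1058] psi 1.421 shift cm [ 0.31 -0.03 -0.12] rot [-0.1  0.4  0. ] j [-0.15  0.5  -0.6   1.94  0.38  0.83 -1.11]
[-0.49126741 -0.42253148 -0.60690839] 0.051753281865575464
```

View pics/a2.png

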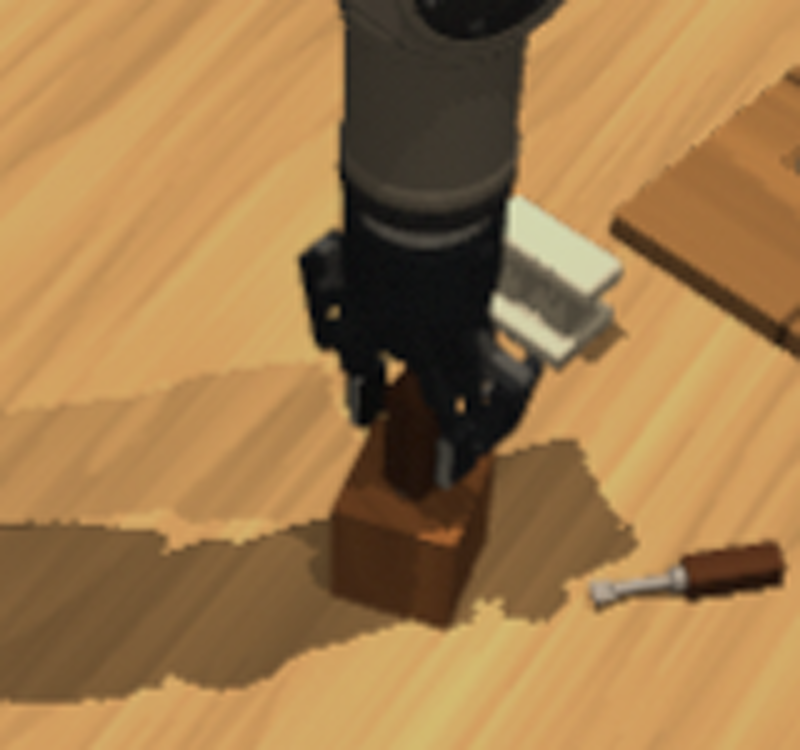

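Request:
jog_arm([
  {"xyz":[0.2,0,-0.1],"delta_rot":[0,0,0],"fingers":0.5},
  {"xyz":[0.3,0,-0.1],"delta_rot":[0,0,0],"fingers":0.6},
  {"xyz":[0.3,0,-0.1],"delta_rot":[0,0,0],"fingers":1},
  {"xyz":[0.3,0,-0.1],"delta_rot":[0,0,0],"fingers":1},
  {"xyz":[0.3,0,-0.1],"delta_rot":[0,0,0],"fingers":1},
], grip_force=60)

```text
clock: 4.57
tcp_pos: [0.4786, 0.2692, 0.1073]
orientation: [2.379, 2.046, -0.009]
contact_force: [-1.0, -1.2, 6.3]
grip_width: 0.0274
```

```bash
python3 - <<'E'
from h import *
goto([.478,.269,.107],1.42)
o,t,A=state(); print(o['contact_force'],o['moment'],o['grip_width'])
E
```

```text
clk 4.57 pos [0.4786 0.2692 0.1073] psi 1.421 shift cm [-0.03 -0.05  0.03] rot [-0.1  0.4  0. ] j [-0.15  0.5  -0.6   1.93  0.38  0.83 -1.11]
[-0.95672082 -1.19673517  6.32668026] [-0.13558221  0.00235776 -0.02407584] 0.027364537583444416
```

Request:
jog_arm([
  {"xyz":[0,0,-1.5],"delta_rot":[0,0,0],"fingers":1},
  {"xyz":[0,0,-4],"delta_rot":[0,0,0],"fingers":1},
  {"xyz":[0,0,-7],"delta_rot":[0,0,0],"fingers":1},
  {"xyz":[0,0,-10],"delta_rot":[0,0,0],"fingers":1},
  {"xyz":[0,0,-12.2],"delta_rot":[0,0,0],"fingers":1},
])

```text
clock: 4.98
tcp_pos: [0.479, 0.2706, 0.232]
orientation: [2.378, 2.046, -0.006]
contact_force: [0.3, 1.1, -2.2]
grip_width: 0.0275
```

```bash
python3 - <<'E'
from h import *
goto([.52,.08,.228],1.42)
o,t,A=state(); print(o['contact_force'],o['moment'],o['grip_width'])
a=imaging.grab_frame('scene');crop(a,250,45,410,195,5,'pics/a3.png')
E
```

```text
clk 4.98 pos [0.479  0.2706 0.232 ] psi 1.421 shift cm [-18.23   6.89   0.51] rot [0.  0.3 0.1] j [-0.09  0.35 -0.67  1.82  0.25  1.06 -1.  ]
[ 0.3191579   1.06365937 -2.2392371 ] [ 0.05045247 -0.10311275 -0.00474496] 0.027502793137805102
```

View pics/a3.png

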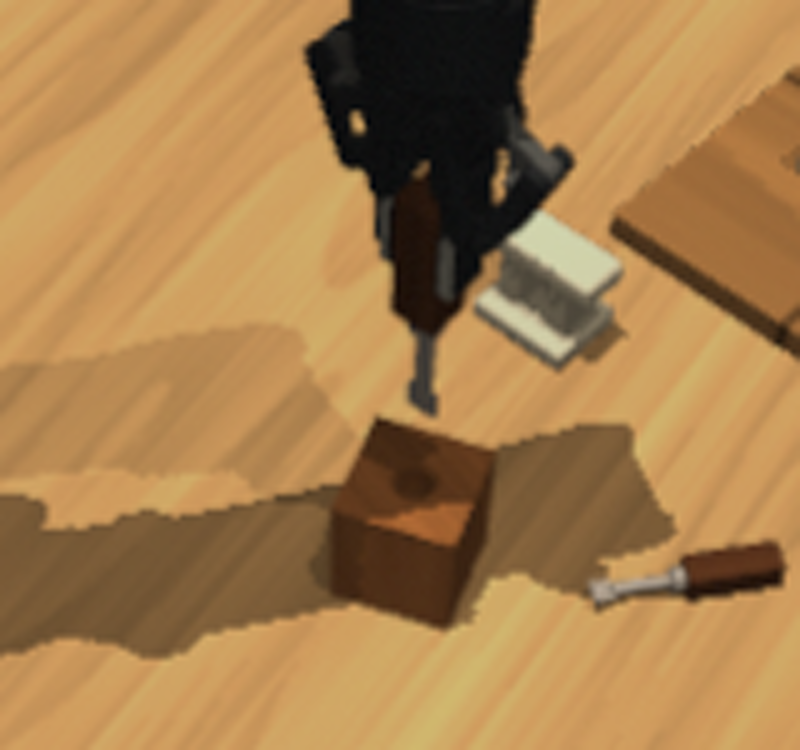

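Request:
jog_arm([
  {"xyz":[-3.8,0.4,0],"delta_rot":[0,0,0],"fingers":1},
  {"xyz":[-7.6,0.9,0],"delta_rot":[0,0,0],"fingers":1},
  {"xyz":[-11.4,1.3,0],"delta_rot":[0,0,0],"fingers":1},
  {"xyz":[-15.2,1.8,0],"delta_rot":[0,0,0],"fingers":1},
  {"xyz":[-19,2.2,0.5],"delta_rot":[0,0,0],"fingers":1},
])

```text
clock: 5.45
tcp_pos: [0.4743, 0.0793, 0.2323]
orientation: [2.376, 2.045, 0.006]
contact_force: [1.2, 0.7, -1.2]
grip_width: 0.0276
```

```bash
python3 - <<'E'
from h import *
goto([.512,-.030,.18],1.42)
a=cv2.imread('pics/a3.png')
def C(p): return (np.array(p)+.5)/5-.5+[250,45]
P=onz('scene',C((410,401)),.132);Q=onz('scene',C((437,414)),.132);print(P,Q,np.arctan2(*(Q-P)[1::-1]),np.linalg.norm(Q-P))
E
```

```text
clk 5.45 pos [0.4743 0.0793 0.2323] psi 1.421 shift cm [-10.24   5.32   5.28] rot [0.4 0.1 0.1] j [ 0.25  0.21 -0.62  1.98  0.15  1.   -0.59]
[0.47093333 0.27433351 0.132     ] [0.48718114 0.27442324 0.132     ] 0.005521971977920507 0.016248057638673336
```

Request:
jog_arm([
  {"xyz":[-3.5,1.8,0.5],"delta_rot":[0,0,0],"fingers":1},
  {"xyz":[-6.9,3.6,1.5],"delta_rot":[0,0,0],"fingers":1},
  {"xyz":[-10.2,5.3,3],"delta_rot":[0,0,0],"fingers":1},
  {"xyz":[-10.2,5.3,5],"delta_rot":[0,0,0],"fingers":1},
  {"xyz":[-10.2,5.3,5.3],"delta_rot":[0,0,0],"fingers":1},
])

```text
clock: 5.87
tcp_pos: [0.5101, -0.0326, 0.1769]
orientation: [2.383, 2.041, -0.0]
contact_force: [-1.4, 0.6, -0.4]
grip_width: 0.0274
```

```bash
python3 - <<'E'
from h import *
goto([.512,-.030,.18],1.42)
o,t,A=state(); print(o['contact_force'],o['moment'],o['grip_width'])
a=imaging.grab_frame('scene');crop(a,230,160,350,270,7,'pics/a4.png')
b=imaging.grab_frame('top');crop(b,300,145,420,245,6,'pics/b4.png')
goto([.512,-.030,.18],1.42)
E
```

```text
clk 5.87 pos [ 0.5101 -0.0326  0.1769] psi 1.416 shift cm [ 0.29  0.15 -0.31] rot [ 0.2  0.2 -0.2] j [ 0.38  0.32 -0.53  1.97  0.21  0.9  -0.41]
[-1.38735294  0.58628156 -0.38630248] [ 0.06039696  0.08305873 -0.05589224] 0.02743920780454854
clk 5.97 pos [ 0.5108 -0.029   0.1791] psi 1.422 shift cm [-0.08  0.13 -0.08] rot [0.3 0.1 0.1] j [ 0.38  0.32 -0.53  1.97  0.2   0.9  -0.4 ]
```

View pics/a4.png

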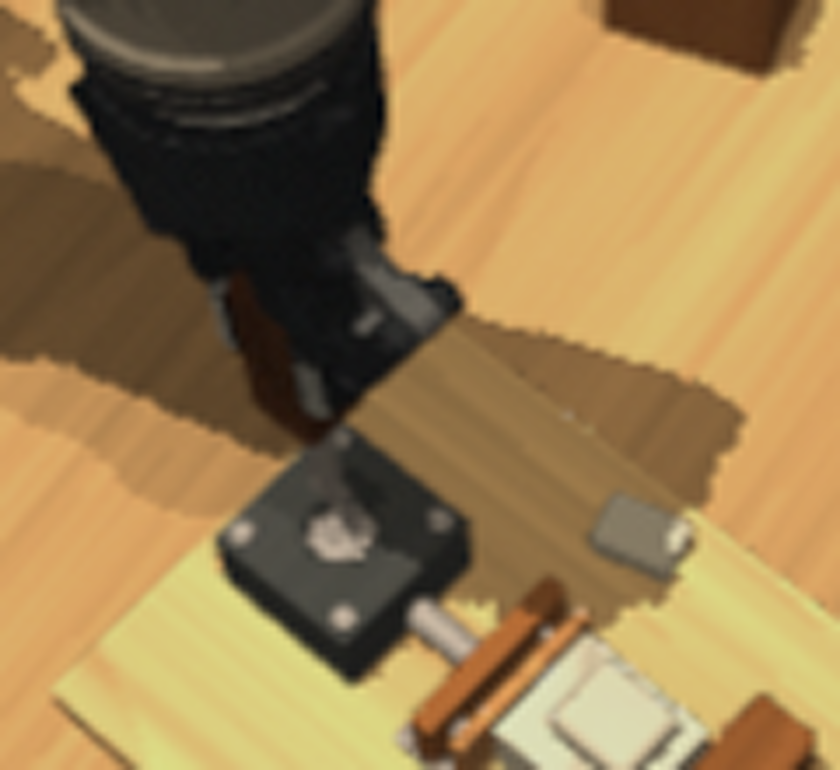

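View pics/b4.png

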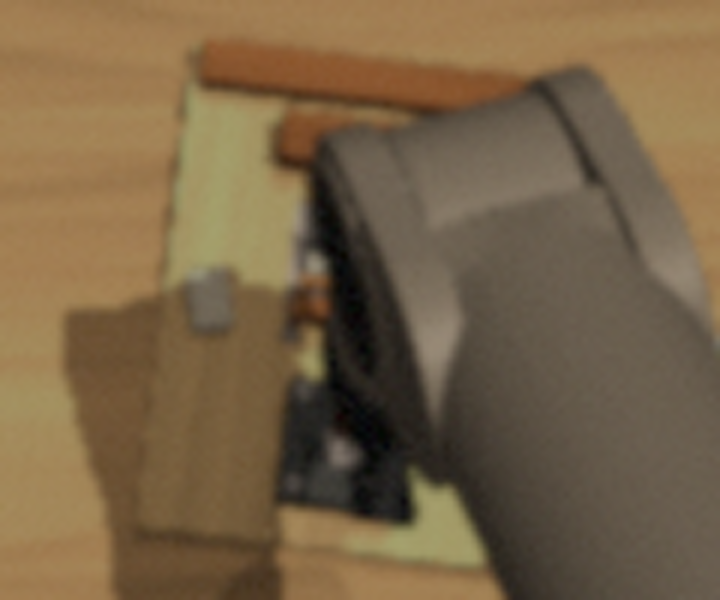

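```bash
python3 - <<'E'
from h import *
goto([.512,-.030,.18],1.42)
o,t,A=state(); 
a=imaging.grab_frame('scene'); c=cv2.resize(a[195:255,250:310],None,fx=10,fy=10,interpolation=cv2.INTER_CUBIC)
cv2.imwrite('pics/a5.png',c); d=c.copy()
T=lambda P:tuple(int(v) for v in ((proj('scene',P)[0]+.5-[250,195])*10))
zt=.0993
pts=[t+A@np.array([0,s*.009,zt-h]) for s,h in((-1,0),(1,0),(1,.016),(-1,.016))]
for i in range(4): cv2.line(d,T(pts[i]),T(pts[(i+1)%4]),(0,0,255),1)
cv2.line(d,T(t+A@np.array([0,0,zt-.016])),T(t+A@np.array([0,0,zt-.07])),(0,255,0),1)
cv2.imwrite('pics/a5d.png',np.hstack([c,d])[:, :])
cv2.imwrite('pics/a5d.png',cv2.resize(np.hstack([c[50:450,:400],d[50:450,:400]]),None,fx=1,fy=1))
E
```

```text
clk 5.97 pos [ 0.5108 -0.029   0.1791] psi 1.422 shift cm [-0.08  0.13 -0.08] rot [0.3 0.1 0.1] j [ 0.38  0.32 -0.53  1.97  0.2   0.9  -0.4 ]
```

View pics/a5d.png

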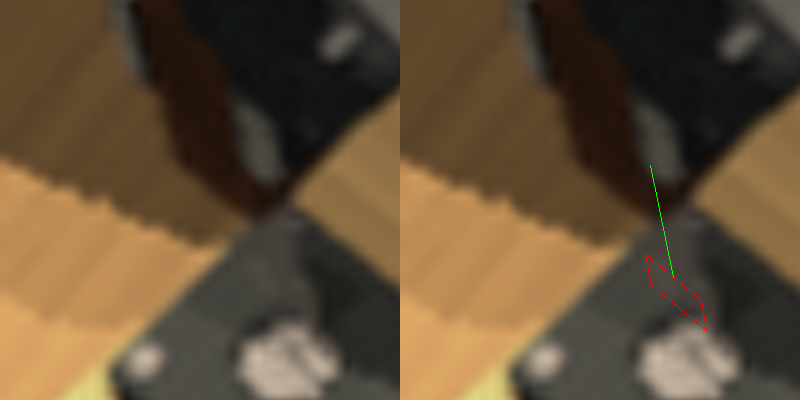

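```bash
python3 - <<'E'
from h import *
goto([.512,-.030,.18],1.42)
a=np.mean([imaging.grab_frame('scene').astype(float) for _ in range(4)],0)
goto([.512,-.030,.18],1.42)
o,t,A=state(); np.save('pics/hov1.npy',a); print(t.tolist(),o['orientation'])
g=np.clip((a-20)*2.2,0,255).astype(np.uint8)
x0,y0,f=258,208,20
c=cv2.resize(g[y0:y0+30,x0:x0+40],None,fx=f,fy=f,interpolation=cv2.INTER_CUBIC)
cv2.imwrite('pics/a6.png',c)
E
```

```text
clk 6.02 pos [ 0.5116 -0.0283  0.1802] psi 1.423 shift cm [-0.16  0.06  0.02] rot [0.4 0.1 0.2] j [ 0.38  0.31 -0.53  1.97  0.2   0.9  -0.4 ]
clk 6.22 pos [ 0.5124 -0.0284  0.181 ] psi 1.423 shift cm [-0.16 -0.02  0.1 ] rot [0.6 0.1 0.2] j [ 0.38  0.31 -0.53  1.97  0.2   0.9  -0.4 ]
[0.5124063029581291, -0.028427821657817817, 0.18101452867184958] [2.37284571 2.04635681 0.00811631]
```

View pics/a6.png

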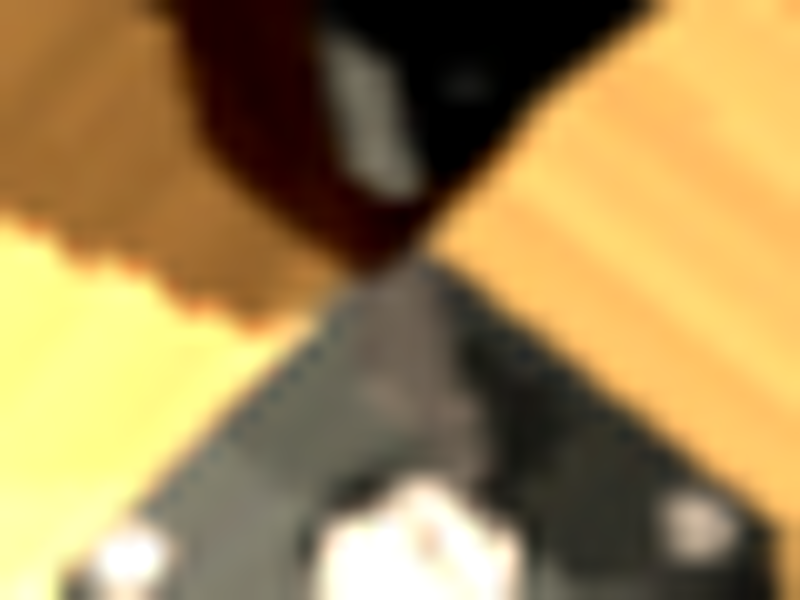

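```bash
python3 - <<'E'
from h import *
o,t,A=state()
a=np.load('pics/hov1.npy')
print('pred px tip',proj('scene',t+A@np.array([0,0,.0993])))
L,Rr=(276.8,227.8),(281.6,231.4)
P=onz('scene',L,.0815);Q=onz('scene',Rr,.0815);print(P,Q,(P+Q)/2,np.linalg.norm(P-Q),np.arctan2((Q-P)[1],(Q-P)[0]))
print('tcp',t, 'tip by arm',t+A@np.array([0,0,.0993]))
x0,y0,f=255,215,20
g=np.clip((a-20)*1.1,0,255).astype(np.uint8)
cv2.imwrite('pics/a7.png',cv2.resize(g[y0:y0+30,x0:x0+40],None,fx=f,fy=f,interpolation=cv2.INTER_CUBIC))
E
```

```text
pred px tip [[278.19397824 230.19350096]]
[ 0.50685822 -0.02531989  0.0815    ] [ 0.52176162 -0.02687638  0.0815    ] [ 0.51430992 -0.02609813  0.0815    ] 0.014984454317728282 -0.10406128919446098
tcp [ 0.5124063  -0.02842782  0.18101453] tip by arm [ 0.51332878 -0.02870981  0.08171921]
```

View pics/a7.png

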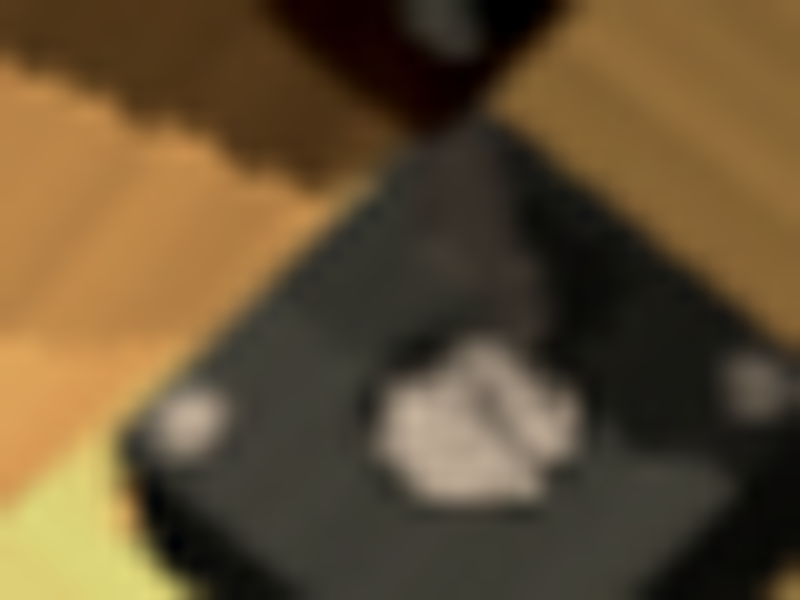

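```bash
python3 - <<'E'
from h import *
a=np.load('pics/hov1.npy').mean(2)
print(np.round(a[231:242,272:288]).astype(int))
def U(p): return (np.array(p)+.5)/20-.5+[255,215]
for z in (.052,.050,.047):
    P=onz('scene',U((465,360)),z);Q=onz('scene',U((545,455)),z);print(z,P,Q,np.arctan2((Q-P)[1],(Q-P)[0]))
cx=proj('scene',[.5122,-.0298,.052])[0];print('cen px',cx,(cx+.5-[255,215])*20)
# housing/board yaw fits
E
```

```text
[[ 65  65  62  58  52  53  64  68  66  65  45  32  34  36  42  42]
 [ 69  66  56  44  43  73 109 118  90  60  37  35  41  41  42  41]
 [ 76  68  60  62  82 113 130 144 132  88  57  40  39  41  41  40]
 [ 72  60  95 129 135 151 134 125 149 136  95  75  39  41  40  40]
 [ 68  58 121 172 169 160 141 119 145 155 132 120  50  45  40  41]
 [ 70  75 132 172 172 171 163 140 134 166 162 120  61  60  44  40]
 [ 72  85 131 166 172 167 164 166 145 141 148 110  69  68  58  51]
 [ 76  70  86 137 169 172 172 169 159 133  85  67  73  72  74  76]
 [ 75  71  66  97 142 157 157 145 138 134  82  70  73  74  75  76]
 [ 73  73  72  72  76  83  83  79  70  68  73  73  73  75  76  76]
 [ 73  73  73  74  75  75  74  73  73  73  72  74  74  76  76  75]]
0.052 [ 0.5054925 -0.023801   0.052    ] [ 0.52092307 -0.02887703  0.052     ] -0.3178089718505062
0.05 [ 0.50478327 -0.02310425  0.05      ] [ 0.52024987 -0.02819214  0.05      ] -0.3178089718505024
0.047 [ 0.50371942 -0.02205912  0.047     ] [ 0.51924008 -0.02716479  0.047     ] -0.31780897185050255
cen px [278.58868944 235.78294382] [481.77378876 425.65887631]
```

```bash
cat >> h.py <<'E'
def gotip(p,psi,L=.0993): # p tip target
    o,t,A=state(); print('tip now',np.round(t+A@np.array([0,0,L]),4),'F',np.round(o['contact_force'],1),'M',np.round(o['moment'],3),'w',round(o['grip_width'],4))
    return goto(np.array(p)+[0,0,L],psi)
E
python3 - <<'E'
from h import *
gotip([.5117,-.0312,.060],1.27)
E
```

```text
tip now [ 0.5133 -0.0287  0.0817] F [ 0.9 -0.7 -1.5] M [ 0.039  0.027 -0.072] w 0.0273
clk 6.22 pos [ 0.5124 -0.0284  0.181 ] psi 1.423 shift cm [-0.28 -0.05  2.17] rot [0.6 0.  8.8] j [ 0.38  0.31 -0.53  1.97  0.2   0.9  -0.4 ]
```

Request:
jog_arm([
  {"xyz":[-0.1,0,0.5],"delta_rot":[0.2,0,3],"fingers":1},
  {"xyz":[-0.2,0,1],"delta_rot":[0.5,0,6],"fingers":1},
  {"xyz":[-0.3,0,1.6],"delta_rot":[0.6,0,8.8],"fingers":1},
  {"xyz":[-0.3,0,2],"delta_rot":[0.6,0,8.8],"fingers":1},
  {"xyz":[-0.3,0,2],"delta_rot":[0.6,0,8.8],"fingers":1},
])

```text
clock: 6.63
tcp_pos: [0.5119, -0.031, 0.1608]
orientation: [-2.527, -1.866, 0.002]
contact_force: [0.5, 0.3, -1.7]
grip_width: 0.0273
```

```bash
python3 - <<'E'
from h import *
gotip([.5117,-.0312,.060],1.27)
a=np.mean([imaging.grab_frame('scene').astype(float) for _ in range(3)],0)
gotip([.5117,-.0312,.060],1.27)
np.save('pics/hov2.npy',a)
x0,y0,f=255,215,20
g=np.clip((a-20)*1.8,0,255).astype(np.uint8)
cv2.imwrite('pics/a8.png',cv2.resize(g[y0:y0+30,x0:x0+40],None,fx=f,fy=f,interpolation=cv2.INTER_CUBIC))
E
```

```text
tip now [ 0.5117 -0.0311  0.0615] F [ 0.5  0.3 -1.7] M [-0.006 -0.018 -0.014] w 0.0273
clk 6.63 pos [ 0.5119 -0.031   0.1608] psi 1.272 shift cm [-0.02 -0.01  0.15] rot [-0.1  0.1  0.1] j [ 0.35  0.34 -0.49  1.98  0.21  0.87 -0.55]
tip now [ 0.5124 -0.0312  0.0622] F [-0.9  0.5 -1.2] M [ 0.003 -0.018  0.031] w 0.0276
clk 6.78 pos [ 0.5124 -0.0311  0.1615] psi 1.271 shift cm [-0.03 -0.06  0.22] rot [-0.   0.   0.1] j [ 0.35  0.34 -0.49  1.98  0.21  0.87 -0.55]
```

View pics/a8.png

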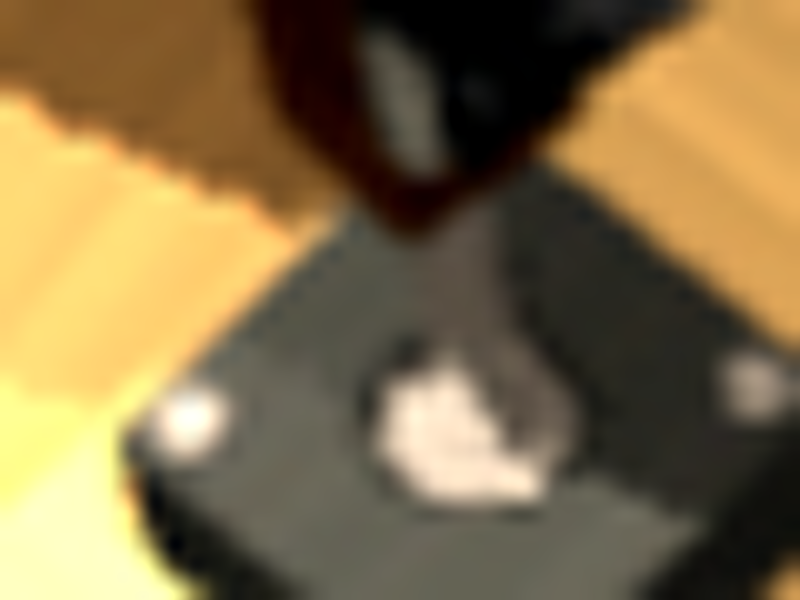

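```bash
python3 - <<'E'
from h import *
def U(p): return (np.array(p)+.5)/20-.5+[255,215]
P=onz('scene',U((455,358)),.0618);Q=onz('scene',U((518,445)),.0618);print(P,Q,(P+Q)/2,np.arctan2((Q-P)[1],(Q-P)[0]),np.linalg.norm(P-Q))
a=np.load('pics/hov2.npy'); b=np.load('pics/hov1.npy')
print(np.round(a.mean(2)[225:242,272:288]).astype(int))
T=lambda p:(proj('scene',p)[0]+.5-[255,215])*20
for s in(-1,1): print(T([.5121+s*.009*.954,-.0311-s*.009*.3,.0618]))
E
```

```text
[ 0.5078102 -0.0276458  0.0618   ] [ 0.52077315 -0.03290079  0.0618    ] [ 0.51429168 -0.0302733   0.0618    ] -0.38514084737539545 0.013987599594903992
[[ 65  43  28  22  23  36  50  52  43  42  41  41  41  62  88 102]
 [ 65  59  43  33  39  55  63  55  43  42  41  42  42  42  53  82]
 [ 65  65  61  55  58  64  63  55  43  40  43  42  42  41  40  53]
 [ 65  64  64  63  63  64  63  56  41  38  42  43  41  40  40  41]
 [ 64  64  65  64  63  64  63  58  47  41  42  41  41  41  41  41]
 [ 63  64  65  65  65  64  63  61  50  36  41  40  40  41  41  42]
 [ 64  65  62  58  61  66  64  62  55  40  38  40  41  41  41  41]
 [ 66  62  55  45  60  75  65  66  67  55  36  38  40  42  41  41]
 [ 65  58  56  62  84 103  78  66  70  65  49  35  39  41  40  40]
 [ 63  51  88 121 129 142 110  68  64  66  66  48  36  40  40  41]
 [ 65  50 105 148 149 149 130  86  67  65  71  60  38  36  40  41]
 [ 66  65 114 148 148 147 146 126  70  70  76  63  41  41  41  41]
 [ 70  74 114 143 148 143 140 131  93  90  88  62  39  40  41  41]
 [ 75  67  77 120 145 148 148 147 143 124  81  49  50  47  41  42]
 [ 75  71  64  85 122 136 136 131 138 134  81  70  72  65  53  49]
 [ 73  73  73  71  70  77  81  79  70  68  73  72  73  75  76  68]
 [ 72  73  73  74  75  75  74  73  73  73  73  73  74  76  75  75]]
[422.55377319 345.72191823]
[513.49410231 450.92857517]
```

```bash
python3 - <<'E'
from h import *
n=np.array([np.sin(.32),np.cos(.32)]);c=np.array([.5122,-.0298])
for p in [(278,233),(278.5,234),(279,235),(279.7,236),(280.3,237)]:
    print('edge',((onz('scene',p,.0618)[:2]-c)@n)*1000)
print('arm tip',(np.array([.5121,-.0311])-c)@n*1000)
for p in [(278.8,234),(279,235),(279.6,236),(280.5,237),(281.8,238)]:
    print('wall',[round(float(((onz('scene',p,z)[:2]-c)@n)*1000),2) for z in (.052,.0495)])
# housing corners via side lines: fit edges of housing top from hov-free first picture
E
```

```text
edge 1.11562337651554
edge 0.4893970401211298
edge -0.13499413895573478
edge -0.387954902258739
edge -0.8246725300977455
arm tip -1.2654626995687805
wall [3.19, 3.74]
wall [1.99, 2.54]
wall [1.55, 2.09]
wall [1.67, 2.21]
wall [2.53, 3.08]
```

```bash
python3 - <<'E'
from h import *
gotip([.5119,-.0322,.051],1.30)
E
```

```text
tip now [ 0.5124 -0.0312  0.0622] F [-0.9  0.5 -1.2] M [ 0.003 -0.018  0.031] w 0.0276
clk 6.78 pos [ 0.5124 -0.0311  0.1615] psi 1.271 shift cm [-0.12 -0.01  1.12] rot [-0.   0.  -1.6] j [ 0.35  0.34 -0.49  1.98  0.21  0.87 -0.55]
```

Request:
jog_arm([
  {"xyz":[-0.06,0,0.2],"delta_rot":[0,0,-1],"fingers":1},
  {"xyz":[-0.12,0,0.5],"delta_rot":[0,0,-1.6],"fingers":1},
  {"xyz":[-0.12,0,0.8],"delta_rot":[0,0,-1.6],"fingers":1},
  {"xyz":[-0.12,0,1.0],"delta_rot":[0,0,-1.6],"fingers":1},
  {"xyz":[-0.12,0,1.1],"delta_rot":[0,0,-1.6],"fingers":1},
])

```text
clock: 7.2
tcp_pos: [0.5118, -0.0323, 0.15]
orientation: [-2.502, -1.9, 0.002]
contact_force: [-0.8, 1.1, -1.6]
grip_width: 0.0278
```

```bash
python3 - <<'E'
from h import *
gotip([.5119,-.0322,.051],1.30)
E
```

```text
tip now [ 0.5117 -0.0324  0.0507] F [-0.8  1.1 -1.6] M [ 0.007 -0.004  0.002] w 0.0278
clk 7.20 pos [ 0.5118 -0.0323  0.15  ] psi 1.299 shift cm [ 0.02  0.01 -0.03] rot [-0.  0. -0.] j [ 0.35  0.36 -0.49  1.99  0.22  0.85 -0.54]
```

Request:
jog_arm([
  {"xyz":[0,0,0.05],"delta_rot":[0,0,0],"fingers":1},
  {"xyz":[0,0,0.1],"delta_rot":[0,0,0],"fingers":1},
  {"xyz":[0,0,0.15],"delta_rot":[0,0,0],"fingers":1},
  {"xyz":[0,0,0.2],"delta_rot":[0,0,0],"fingers":1},
  {"xyz":[0,0,0.2],"delta_rot":[0,0,0],"fingers":1},
])

```text
clock: 7.62
tcp_pos: [0.5117, -0.0323, 0.1479]
orientation: [-2.502, -1.9, 0.002]
contact_force: [-0.7, -0.2, -0.4]
grip_width: 0.0276
```

```bash
python3 - <<'E'
from h import *
gotip([.5119,-.0322,.049],1.30)
E
```

```text
tip now [ 0.5117 -0.0324  0.0486] F [-0.7 -0.2 -0.4] M [ 0.019  0.087 -0.015] w 0.0276
clk 7.62 pos [ 0.5117 -0.0323  0.1479] psi 1.299 shift cm [ 0.02  0.01 -0.04] rot [-0.  0. -0.] j [ 0.35  0.36 -0.49  1.99  0.22  0.84 -0.54]
```

Request:
jog_arm([
  {"xyz":[0,0,0.03],"delta_rot":[0,0,0],"fingers":1},
  {"xyz":[0,0,0.06],"delta_rot":[0,0,0],"fingers":1},
  {"xyz":[0,0,0.1],"delta_rot":[0,0,0],"fingers":1},
  {"xyz":[0,0,0.13],"delta_rot":[0,0,0],"fingers":1},
  {"xyz":[0,0,0.13],"delta_rot":[0,0,0],"fingers":1},
])

```text
clock: 8.03
tcp_pos: [0.5117, -0.0323, 0.1466]
orientation: [-2.502, -1.9, 0.002]
contact_force: [-0.2, 0.4, -2.1]
grip_width: 0.0272
```

```bash
python3 - <<'E'
from h import *
gotip([.5119,-.0322,.048],1.30)
a=np.mean([imaging.grab_frame('scene').astype(float) for _ in range(1)],0)
gotip([.5119,-.0322,.048],1.30)
x0,y0,f=255,215,20
g=np.clip((a-20)*1.8,0,255).astype(np.uint8)
cv2.imwrite('pics/a9.png',cv2.resize(g[y0:y0+30,x0:x0+40],None,fx=f,fy=f,interpolation=cv2.INTER_CUBIC))
E
```

```text
tip now [ 0.5116 -0.0323  0.0473] F [-0.2  0.4 -2.1] M [ 0.066 -0.013  0.   ] w 0.0272
clk 8.03 pos [ 0.5117 -0.0323  0.1466] psi 1.299 shift cm [ 0.01  0.01 -0.07] rot [-0.  0. -0.] j [ 0.35  0.36 -0.49  1.99  0.23  0.84 -0.54]
tip now [ 0.5117 -0.0324  0.0473] F [-0.6 -0.3 -1.8] M [-0.032  0.019 -0.01 ] w 0.028
clk 8.08 pos [ 0.5117 -0.0323  0.1466] psi 1.299 shift cm [ 0.02  0.01 -0.07] rot [-0.  0. -0.] j [ 0.35  0.36 -0.49  1.99  0.23  0.84 -0.54]
```

View pics/a9.png

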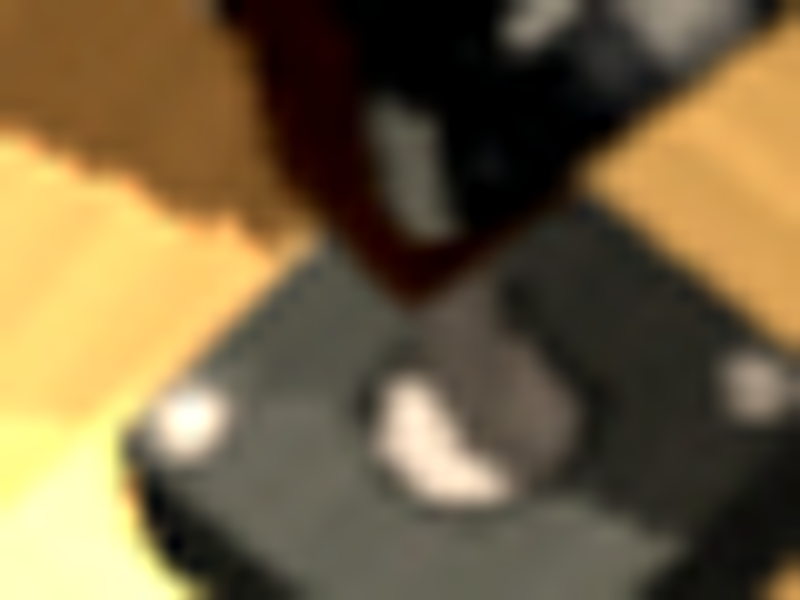

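Request:
jog_arm([
  {"xyz":[0,0,0],"delta_rot":[0,0,2],"fingers":1},
  {"xyz":[0,0,0],"delta_rot":[0,0,4],"fingers":1},
  {"xyz":[0,0,0],"delta_rot":[0,0,6],"fingers":1},
  {"xyz":[0,0,0],"delta_rot":[0,0,8],"fingers":1},
  {"xyz":[0,0,0],"delta_rot":[0,0,8],"fingers":1},
])

```text
clock: 8.5
tcp_pos: [0.5117, -0.0323, 0.1466]
orientation: [-2.629, -1.72, 0.002]
contact_force: [-0.8, -0.2, -1.5]
grip_width: 0.0277
```

```bash
python3 - <<'E'
from h import *
gotip([.5119,-.0322,.048],1.30)
E
```

```text
tip now [ 0.5117 -0.0323  0.0473] F [-0.8 -0.2 -1.5] M [ 0.008 -0.029  0.006] w 0.0277
clk 8.50 pos [ 0.5117 -0.0323  0.1466] psi 1.158 shift cm [ 0.01  0.01 -0.07] rot [-0.   0.  -8.1] j [ 0.33  0.36 -0.46  2.    0.21  0.84 -0.67]
```

Request:
jog_arm([
  {"xyz":[0,0,0],"delta_rot":[0,0,2],"fingers":1},
  {"xyz":[0,0,0],"delta_rot":[0,0,4],"fingers":1},
  {"xyz":[0,0,0],"delta_rot":[0,0,6],"fingers":1},
  {"xyz":[0,0,0],"delta_rot":[0,0,6],"fingers":1},
  {"xyz":[0,0,0],"delta_rot":[0,0,6],"fingers":1},
])

```text
clock: 8.92
tcp_pos: [0.5118, -0.0323, 0.1467]
orientation: [2.714, 1.582, -0.002]
contact_force: [-0.0, 0.5, -1.1]
grip_width: 0.0275
```

```bash
python3 - <<'E'
from h import *
gotip([.5119,-.0322,.048],1.30)
E
```

```text
tip now [ 0.5117 -0.0323  0.0474] F [-0.   0.5 -1.1] M [ 0.016 -0.03  -0.046] w 0.0275
clk 8.92 pos [ 0.5118 -0.0323  0.1467] psi 1.056 shift cm [ 0.01  0.01 -0.06] rot [ -0.   0. -14.] j [ 0.31  0.35 -0.44  2.    0.2   0.84 -0.76]
```

```bash
cat >> h.py <<'E'
def avg(n=4,name=None,k=1.8):
    F=[];M=[];I=[]
    for _ in range(n):
        I.append(imaging.grab_frame('scene').astype(float)); o=r.get_obs();F.append(o['contact_force']);M.append(o['moment'])
    print('avgF',np.round(np.mean(F,0),2),'avgM',np.round(np.mean(M,0),3),'sd',np.round(np.std(F,0),1),np.round(np.std(M,0),3))
    a=np.mean(I,0)
    if name:
        g=np.clip((a-20)*k,0,255).astype(np.uint8); crop(g,255,215,295,245,20,name)
    return a
E
python3 - <<'E'
from h import *
avg(4,'pics/a10.png')
E
```

```text
avgF [ 0.11  0.03 -1.55] avgM [-0.037 -0.001  0.014] sd [0.4 0.2 0.5] [0.033 0.017 0.01 ]
```

View pics/a10.png

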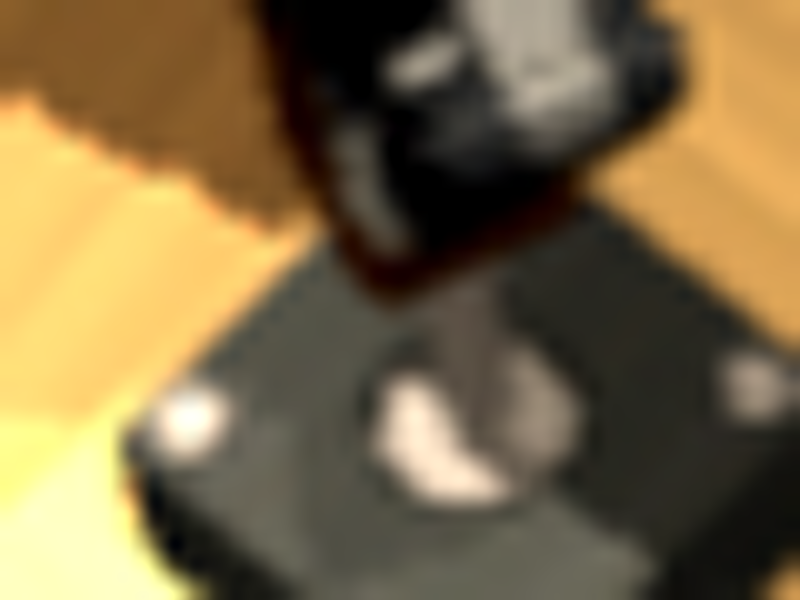

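Request:
jog_arm([
  {"xyz":[0,0,0],"delta_rot":[0,0,1.5],"fingers":1},
  {"xyz":[0,0,0],"delta_rot":[0,0,3],"fingers":1},
  {"xyz":[0,0,0],"delta_rot":[0,0,4.5],"fingers":1},
  {"xyz":[0,0,0],"delta_rot":[0,0,6],"fingers":1},
  {"xyz":[0,0,0],"delta_rot":[0,0,6],"fingers":1},
])

```text
clock: 9.53
tcp_pos: [0.5116, -0.0322, 0.1466]
orientation: [-2.795, -1.434, 0.002]
contact_force: [-0.2, -0.2, -1.8]
grip_width: 0.0278
```

```bash
python3 - <<'E'
from h import *
gotip([.5119,-.0322,.048],1.30);avg(4,'pics/a11.png')
gotip([.5119,-.0322,.048],1.30)
E
```

```text
tip now [ 0.5115 -0.0322  0.0473] F [-0.2 -0.2 -1.8] M [0.127 0.189 0.134] w 0.0278
clk 9.53 pos [ 0.5116 -0.0322  0.1466] psi 0.948 shift cm [ 0.02  0.03 -0.07] rot [ -0.1   0.1 -20.2] j [ 0.29  0.35 -0.42  2.    0.19  0.83 -0.86]
avgF [-0.71  0.37 -1.38] avgM [0.108 0.225 0.145] sd [0.4 0.5 0.3] [0.025 0.049 0.013]
tip now [ 0.5115 -0.0322  0.0473] F [-1.   1.1 -1.5] M [0.121 0.293 0.127] w 0.0274
clk 9.73 pos [ 0.5116 -0.0322  0.1466] psi 0.950 shift cm [ 0.02  0.03 -0.07] rot [ -0.1   0.1 -20. ] j [ 0.29  0.35 -0.42  2.    0.19  0.83 -0.86]
```

View pics/a11.png

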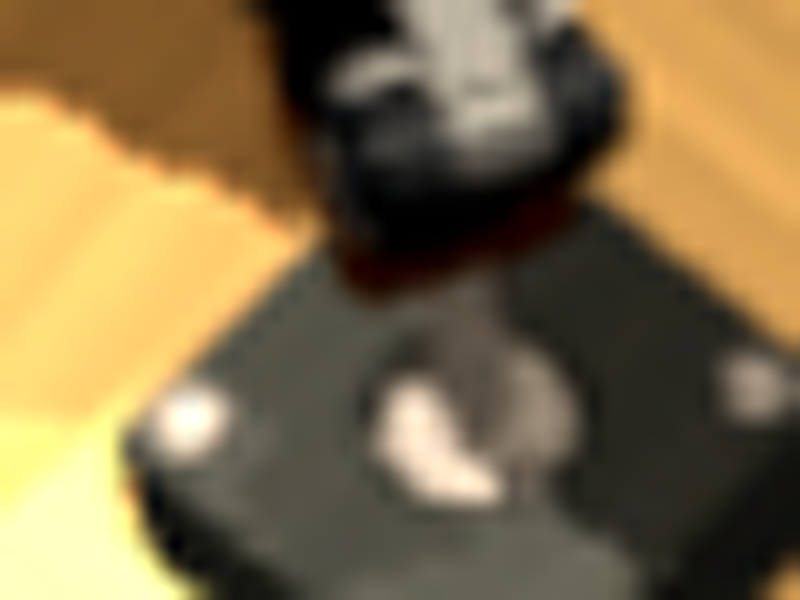

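Request:
jog_arm([
  {"xyz":[0,0,0],"delta_rot":[0,0,4],"fingers":1},
  {"xyz":[0,0,0],"delta_rot":[0,0,8],"fingers":1},
  {"xyz":[0,0,0],"delta_rot":[0,0,12],"fingers":1},
  {"xyz":[0,0,0],"delta_rot":[0,0,16],"fingers":1},
  {"xyz":[0,0,0],"delta_rot":[0,0,16],"fingers":1},
])

```text
clock: 10.15
tcp_pos: [0.5111, -0.032, 0.1465]
orientation: [-2.967, -1.031, 0.004]
contact_force: [-2.2, 0.7, 0.9]
grip_width: 0.0274
```

```bash
python3 - <<'E'
from h import *
gotip([.5119,-.0322,.048],.55);a=avg(4,'pics/a12.png')
gotip([.5119,-.0322,.048],.55)
crop(np.clip(a*1.2,0,255).astype(np.uint8),255,215,335,275,10,'pics/a12b.png')
b=cv2.imread('pics/scene0.png');crop(np.clip(b*1.2,0,255).astype(np.uint8),255,215,335,275,10,'pics/a0b.png')
E
```

```text
tip now [ 0.5108 -0.032   0.0472] F [-2.2  0.7  0.9] M [0.365 0.665 0.149] w 0.0274
clk 10.15 pos [ 0.5111 -0.032   0.1465] psi 0.669 shift cm [ 0.05  0.07 -0.08] rot [-0.1  0.1  6.8] j [ 0.24  0.34 -0.36  2.    0.16  0.83 -1.11]
avgF [-2.62  0.6   0.87] avgM [0.366 0.819 0.091] sd [0.6 0.2 0.3] [0.045 0.07  0.018]
tip now [ 0.511  -0.032   0.0472] F [-2.5  0.4  1.4] M [0.413 0.886 0.088] w 0.0273
clk 10.35 pos [ 0.5112 -0.032   0.1465] psi 0.673 shift cm [ 0.04  0.06 -0.08] rot [-0.1  0.1  7. ] j [ 0.24  0.34 -0.36  2.    0.16  0.83 -1.11]
```

View pics/a12b.png

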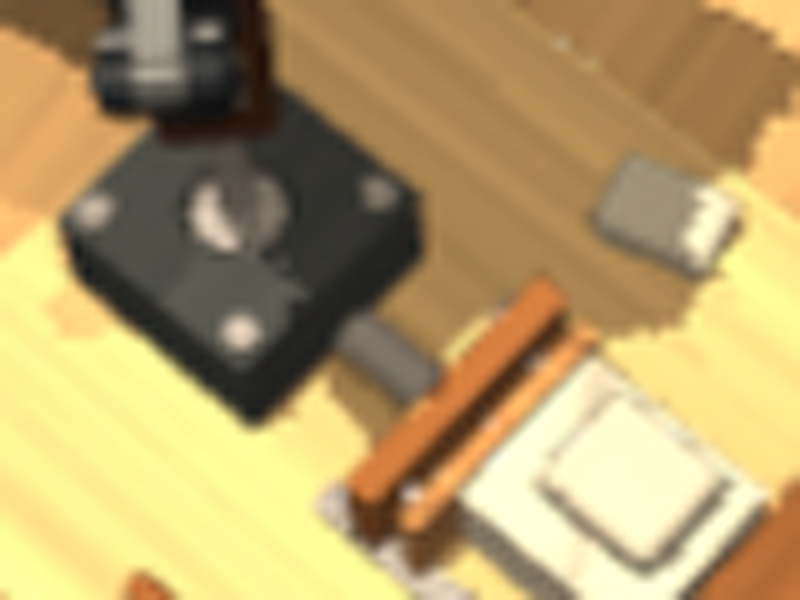

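View pics/a0b.png

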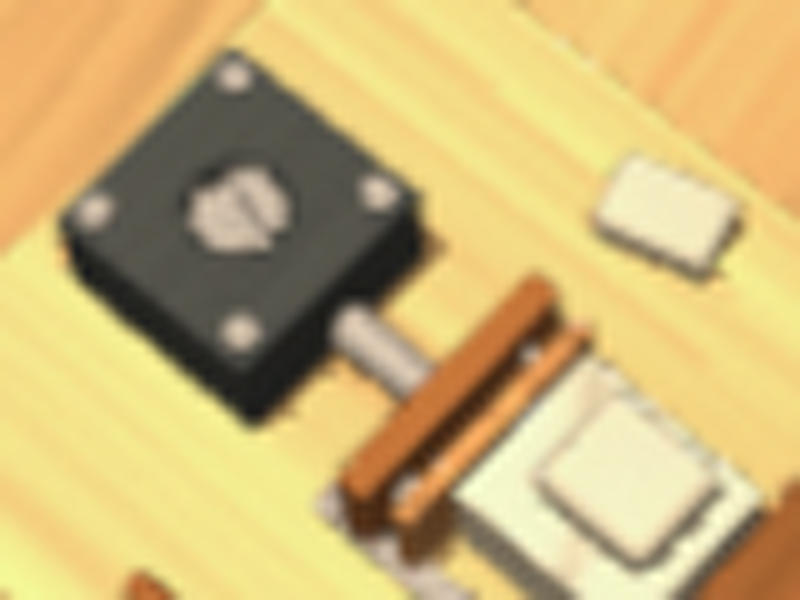

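Request:
jog_arm([
  {"xyz":[-0.04,-0.03,0],"delta_rot":[0,0,3],"fingers":1},
  {"xyz":[-0.08,-0.06,0],"delta_rot":[0,0,6],"fingers":1},
  {"xyz":[-0.08,-0.06,0],"delta_rot":[0,0,9],"fingers":1},
  {"xyz":[-0.08,-0.06,0],"delta_rot":[0,0,12],"fingers":1},
  {"xyz":[-0.08,-0.06,0],"delta_rot":[0,0,12],"fingers":1},
])

```text
clock: 10.77
tcp_pos: [0.5103, -0.0318, 0.1466]
orientation: [-3.057, -0.721, 0.003]
contact_force: [-1.9, 2.3, -0.1]
grip_width: 0.0279
```

```bash
python3 - <<'E'
from h import *
gotip([.5119,-.0322,.048],.55);a=avg(4,'pics/a13.png')
gotip([.5119,-.0322,.048],.55)
crop(np.clip(a*1.2,0,255).astype(np.uint8),255,215,335,275,10,'pics/a13b.png')
E
```

```text
tip now [ 0.5101 -0.0318  0.0473] F [-1.9  2.3 -0.1] M [0.555 0.565 0.146] w 0.0279
clk 10.77 pos [ 0.5103 -0.0318  0.1466] psi 0.463 shift cm [ 0.12  0.11 -0.08] rot [-0.1  0.1 -5. ] j [ 0.21  0.34 -0.32  2.01  0.14  0.82 -1.3 ]
avgF [-1.32  2.12  0.07] avgM [0.589 0.535 0.099] sd [0.9 0.4 0.4] [0.035 0.024 0.035]
tip now [ 0.5101 -0.0318  0.0472] F [-0.7  2.2  0.6] M [0.626 0.574 0.081] w 0.0277
clk 10.97 pos [ 0.5103 -0.0318  0.1465] psi 0.465 shift cm [ 0.13  0.11 -0.08] rot [-0.1  0.1 -4.9] j [ 0.21  0.34 -0.32  2.01  0.14  0.82 -1.3 ]
```

View pics/a13b.png

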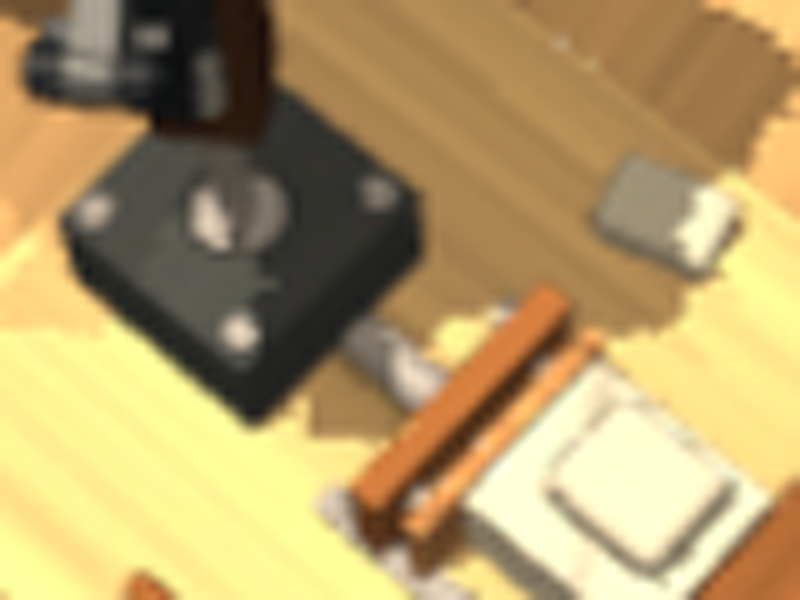

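```bash
cat > jaw.py <<'E'
from h import *
yaw=-.135; c=np.array([.5122,-.0298]); ex=np.array([np.cos(yaw),np.sin(yaw)]); ey=np.array([-ex[1],ex[0]])
def prof(img,y0,y1,is_crop=True):
    xs=np.arange(.030,.075,.0002); ys=np.arange(y0,y1,.001)
    X,Y=np.meshgrid(xs,ys); P=c+X[...,None]*ex+Y[...,None]*ey
    uv=proj('scene',np.concatenate([P.reshape(-1,2),np.full((P[...,0].size,1),.052)],1))
    if is_crop: uv=(uv+.5-[255,215])*10-.5
    uv=uv.reshape(X.shape+(2,)).astype(np.float32)
    m=cv2.remap(img.astype(np.float32),uv[...,0],uv[...,1],cv2.INTER_LINEAR)
    return xs,m.mean(0)
def shift(a,b):
    best=[]
    ss=np.arange(-3,12,.1)
    x=np.arange(len(a))*.2
    for s in ss:
        bb=np.interp(x+s,x,b[:,2]-b[:,0]) ; aa=a[:,2]-a[:,0]
        k=slice(10,-60); best.append(np.corrcoef(aa[k],bb[k])[0,1])
    i=int(np.argmax(best)); return ss[i],best[i]
E
python3 - <<'E'
from jaw import *
I={n:cv2.imread(f'pics/{n}.png') for n in('a0b','a12b','a13b')}
for y0,y1 in((-.033,-.02),(-.02,-.008),(.008,.02),(.02,.033)):
    R0=prof(I['a0b'],y0,y1)[1]
    print(y0,[shift(R0,prof(I[n],y0,y1)[1]) for n in('a12b','a13b')])
R0=prof(I['a0b'],-.033,-.02)[1]; print(np.round((R0[:,2]-R0[:,0])[::5]).astype(int))
R1=prof(I['a13b'],-.033,-.02)[1]; print(np.round((R1[:,2]-R1[:,0])[::5]).astype(int))
E
```

```text
-0.033 [(np.float64(-0.1999999999999975), np.float64(0.9993230388066651)), (np.float64(-0.4999999999999978), np.float64(0.9944557579299955))]
-0.02 [(np.float64(-1.0999999999999983), np.float64(0.9902265875901798)), (np.float64(-0.8999999999999981), np.float64(0.9939053508405591))]
0.008 [(np.float64(-0.799999999999998), np.float64(0.9983123567849392)), (np.float64(-0.699999999999998), np.float64(0.9947838638524029))]
0.02 [(np.float64(-2.9), np.float64(0.9962832682953209)), (np.float64(-2.9), np.float64(0.9968251380778609))]
[  3   3   3   2   2   1   1   1   2   9  24  45  68  87 101 109 113 114
 114 113 113 113 113 113 113 113 113 113 113 113 111 109 110 117 128 136
 140 142 142 140 133 118  93  67  51]
[  4   3   3   3   3   2   2   1   3  10  26  48  71  89  99 103 102 100
  98  96  94  93  93  93  95  96  98 100 101 103 105 106 107 108 110 115
 124 134 144 149 150 151 151 149 141]
```

```bash
sed -i 's/np.arange(.030,.075,.0002)/np.arange(.050,.095,.0002)/' jaw.py; sed -i 's/k=slice(10,-60)/k=slice(15,-62)/' jaw.py
python3 - <<'E'
from jaw import *
I={n:cv2.imread(f'pics/{n}.png') for n in('a0b','a12b','a13b')}
for y0,y1 in((-.033,-.02),(-.02,-.008),(-.008,.008),(.008,.02),(.02,.033)):
    R0=prof(I['a0b'],y0,y1)[1]
    print(y0,[tuple(np.round(shift(R0,prof(I[n],y0,y1)[1]),3)) for n in('a12b','a13b')])
for n in I:
  for y in (-.033,.01):
    R0=prof(I[n],y,y+.013)[1]; print(n,np.round((R0[:,2]-R0[:,0])[::5]).astype(int))
E
```

```text
-0.033 [(np.float64(2.1), np.float64(0.983)), (np.float64(3.8), np.float64(0.966))]
-0.02 [(np.float64(2.1), np.float64(0.881)), (np.float64(3.7), np.float64(0.886))]
-0.008 [(np.float64(2.3), np.float64(0.974)), (np.float64(3.8), np.float64(0.997))]
0.008 [(np.float64(2.1), np.float64(0.926)), (np.float64(3.8), np.float64(0.963))]
0.02 [(np.float64(2.5), np.float64(0.766)), (np.float64(4.1), np.float64(0.73))]
a0b [113 113 113 113 113 113 113 113 113 113 111 109 110 117 128 136 140 142
 142 140 133 118  93  67  51  43  42  50  70  98 122 134 132 118  97  75
  61  55  54  53  51  50  51  54  58]
a0b [113 113 114 114 114 113 113 112 112 112 113 112 114 119 128 137 142 143
 142 141 136 123 102  76  54  43  44  55  75 102 127 143 145 134 112  83
  57  45  47  50  52  53  55  56  57]
a12b [112 112 112 111 112 112 111 111 111 111 110 110 109 111 116 126 138 148
 152 152 151 151 145 131 108  81  60  49  49  59  78 104 128 143 144 133
 112  87  66  57  56  55  54  54  55]
a12b [ 89  89  89  89  89  89  89  88  88  89  90  92  94  97 102 111 127 144
 153 153 152 152 149 139 119  89  60  47  49  60  81 109 136 152 155 144
 118  84  53  40  41  43  49  53  55]
a13b [ 94  93  93  93  95  96  98 100 101 103 105 106 107 108 110 115 124 134
 144 149 150 151 151 149 141 124  99  73  54  45  47  61  86 115 137 146
 141 125 104  81  64  57  56  55  54]
a13b [ 89  89  89  89  89  90  92  93  95  97  98 100  99  97  95  93  99 115
 134 149 154 152 151 150 146 133 110  80  55  47  52  67  91 119 143 155
 155 139 108  73  48  40  41  44  51]
```

Request:
jog_arm([
  {"xyz":[0,-0.03,0],"delta_rot":[0,0,3.5],"fingers":1},
  {"xyz":[0,-0.05,0],"delta_rot":[0,0,7],"fingers":1},
  {"xyz":[0,-0.05,0],"delta_rot":[0,0,10.5],"fingers":1},
  {"xyz":[0,-0.05,0],"delta_rot":[0,0,14],"fingers":1},
  {"xyz":[0,-0.05,0],"delta_rot":[0,0,14],"fingers":1},
])

```text
clock: 11.38
tcp_pos: [0.5099, -0.0312, 0.1465]
orientation: [-3.122, -0.345, 0.004]
contact_force: [-2.5, 1.7, 0.4]
grip_width: 0.0276
```

```bash
cat >> jaw.py <<'E'
def jawcheck(tag):
    a=avg(3); g=np.clip(a*1.2,0,255).astype(np.uint8); crop(g,255,215,335,275,10,f'pics/{tag}.png')
    A0=cv2.imread('pics/a0b.png'); A1=cv2.imread(f'pics/{tag}.png')
    s=[shift(prof(A0,y0,y1)[1],prof(A1,y0,y1)[1]) for y0,y1 in((-.033,-.02),(-.02,-.008),(-.008,.008),(.008,.02))]
    print('jaw mm',[tuple(np.round(v,2)) for v in s])
E
python3 - <<'E'
from jaw import *
gotip([.5119,-.0322,.048],.09);jawcheck('a14b')
gotip([.5119,-.0322,.048],.09)
E
```

```text
tip now [ 0.5096 -0.0312  0.0472] F [-2.5  1.7  0.4] M [0.616 0.768 0.205] w 0.0276
clk 11.38 pos [ 0.5099 -0.0312  0.1465] psi 0.220 shift cm [ 0.18  0.14 -0.08] rot [-0.   0.1  7.5] j [ 0.17  0.33 -0.27  2.01  0.12  0.82 -1.52]
avgF [-2.45  2.48  1.13] avgM [0.617 0.778 0.129] sd [0.1 0.4 0.1] [0.027 0.019 0.034]
jaw mm [(np.float64(5.3), np.float64(0.97)), (np.float64(5.4), np.float64(0.98)), (np.float64(5.4), np.float64(0.99)), (np.float64(5.4), np.float64(0.95))]
tip now [ 0.5097 -0.0312  0.0472] F [-2.4  2.5  1. ] M [0.588 0.77  0.119] w 0.0274
clk 11.53 pos [ 0.5099 -0.0312  0.1465] psi 0.224 shift cm [ 0.17  0.14 -0.08] rot [-0.   0.1  7.7] j [ 0.17  0.33 -0.27  2.01  0.12  0.82 -1.52]
```

Request:
jog_arm([
  {"xyz":[-0.01,-0.03,0],"delta_rot":[0,0,2],"fingers":1},
  {"xyz":[-0.01,-0.04,0],"delta_rot":[0,0,4],"fingers":1},
  {"xyz":[-0.01,-0.04,0],"delta_rot":[0,0,6],"fingers":1},
  {"xyz":[-0.01,-0.04,0],"delta_rot":[0,0,7.5],"fingers":1},
  {"xyz":[-0.01,-0.04,0],"delta_rot":[0,0,7.5],"fingers":1},
])

```text
clock: 11.95
tcp_pos: [0.5097, -0.0308, 0.1465]
orientation: [-3.138, -0.146, 0.004]
contact_force: [-1.5, 1.5, 1.1]
grip_width: 0.0267
```

```bash
python3 - <<'E'
from jaw import *
gotip([.5119,-.0322,.048],.09);jawcheck('a15b')
gotip([.5119,-.0322,.048],.09)
def edges(tag):
    for y0,y1 in((-.033,-.02),(-.02,-.008),(-.008,.008),(.008,.02)):
        xs,p=prof(cv2.imread(f'pics/{tag}.png'),y0,y1); v=p[:,2]-p[:,0]; d=np.diff(v)
        # falling edge of jaw body: first strong negative; pad: rising and falling
        i=int(np.argmin(d[60:150]))+60
        lv=v[max(0,i-15):i].max(),v[i:i+25].min(); h=sum(lv)/2
        k=i-15+np.where(v[i-15:i+25]<h)[0][0]
        # next rising
        j=k+np.where(v[k+10:]>h)[0][0]+10
        l=j+np.where(v[j+8:]<h)[0][0]+8 if (v[j+8:]<h).any() else -1
        print(tag,y0,'body front %.1f pad back %.1f pad front %.1f'%(xs[k]*1e3,xs[j]*1e3,xs[l]*1e3))
for t in('a0b','a12b','a13b','a14b','a15b'): edges(t)
E
```

```text
tip now [ 0.5095 -0.0308  0.0472] F [-1.5  1.5  1.1] M [0.581 0.846 0.185] w 0.0267
clk 11.95 pos [ 0.5097 -0.0308  0.1465] psi 0.093 shift cm [ 0.21  0.16 -0.08] rot [-0.   0.1  0.2] j [ 0.15  0.33 -0.25  2.01  0.11  0.82 -1.64]
avgF [-2.7   1.52  1.04] avgM [0.602 0.831 0.232] sd [0.3 0.4 0.3] [0.018 0.034 0.005]
jaw mm [(np.float64(5.7), np.float64(0.93)), (np.float64(5.9), np.float64(0.94)), (np.float64(6.0), np.float64(0.95)), (np.float64(5.7), np.float64(0.9))]
tip now [ 0.5094 -0.0309  0.0472] F [-2.8  1.   0.8] M [0.587 0.865 0.229] w 0.0277
clk 12.10 pos [ 0.5097 -0.0309  0.1465] psi 0.094 shift cm [ 0.21  0.15 -0.08] rot [-0.   0.1  0.2] j [ 0.15  0.33 -0.25  2.01  0.11  0.82 -1.64]
a0b -0.033 body front 72.2 pad back 78.8 pad front 84.4
a0b -0.02 body front 72.2 pad back 78.6 pad front 84.4
a0b -0.008 body front 72.4 pad back 78.6 pad front 84.6
a0b 0.008 body front 72.6 pad back 78.6 pad front 84.8
a12b -0.033 body front 74.4 pad back 81.0 pad front 86.6
a12b -0.02 body front 74.2 pad back 80.6 pad front 86.2
a12b -0.008 body front 74.4 pad back 80.6 pad front 86.2
a12b 0.008 body front 74.8 pad back 80.6 pad front 86.6
a13b -0.033 body front 76.2 pad back 82.4 pad front 88.4
a13b -0.02 body front 76.0 pad back 82.2 pad front 87.8
a13b -0.008 body front 76.2 pad back 82.2 pad front 88.0
a13b 0.008 body front 76.4 pad back 82.4 pad front 88.4
a14b -0.033 body front 78.0 pad back 83.6 pad front 89.4
a14b -0.02 body front 77.8 pad back 83.6 pad front 89.2
a14b -0.008 body front 78.0 pad back 83.4 pad front 89.4
a14b 0.008 body front 78.2 pad back 83.8 pad front 89.4
a15b -0.033 body front 78.6 pad back 83.8 pad front 89.2
a15b -0.02 body front 78.8 pad back 83.6 pad front 89.2
a15b -0.008 body front 78.8 pad back 83.6 pad front 89.4
a15b 0.008 body front 78.6 pad back 83.8 pad front 89.2
```

Request:
jog_arm([
  {"xyz":[-0.01,-0.02,0],"delta_rot":[0,0,1],"fingers":1},
  {"xyz":[-0.01,-0.02,0],"delta_rot":[0,0,2],"fingers":1},
  {"xyz":[-0.01,-0.02,0],"delta_rot":[0,0,2.5],"fingers":1},
  {"xyz":[-0.01,-0.02,0],"delta_rot":[0,0,2.5],"fingers":1},
  {"xyz":[-0.01,-0.02,0],"delta_rot":[0,0,2.5],"fingers":1},
])

```text
clock: 12.52
tcp_pos: [0.5096, -0.0307, 0.1465]
orientation: [-3.14, -0.079, 0.004]
contact_force: [-1.5, 1.8, 1.9]
grip_width: 0.0277
```

```bash
cat >> jaw.py <<'E'
def edges(tag):
    o=[]
    for y0,y1 in((-.033,-.02),(-.02,-.008),(-.008,.008),(.008,.02)):
        xs,p=prof(cv2.imread(f'pics/{tag}.png'),y0,y1); v=p[:,2]-p[:,0]; d=np.diff(v)
        i=int(np.argmin(d[60:150]))+60
        lv=v[max(0,i-15):i].max(),v[i:i+25].min(); h=sum(lv)/2
        k=i-15+np.where(v[i-15:i+25]<h)[0][0]
        j=k+np.where(v[k+10:]>h)[0][0]+10
        o.append((xs[k]*1e3,xs[j]*1e3))
    o=np.mean(o,0)-[72.35,78.65]
    print('body %.2f pad %.2f -> screw %.3f grip %.1f'%(o[0],o[1],o[0]/8,8*(o[0]-o[1])))
E
python3 - <<'E'
from jaw import *
gotip([.5119,-.0322,.048],.05);jawcheck('a16b');edges('a16b');edges('a15b')
gotip([.5119,-.0322,.048],.05)
E
```

```text
tip now [ 0.5093 -0.0307  0.0472] F [-1.5  1.8  1.9] M [0.51  0.808 0.211] w 0.0277
clk 12.52 pos [ 0.5096 -0.0307  0.1465] psi 0.051 shift cm [ 0.22  0.17 -0.08] rot [-0.   0.1  0. ] j [ 0.14  0.33 -0.24  2.01  0.1   0.82 -1.68]
avgF [-2.57  1.52  1.1 ] avgM [0.461 0.786 0.225] sd [0.3 0.3 0.3] [0.021 0.011 0.034]
jaw mm [(np.float64(5.8), np.float64(0.92)), (np.float64(6.0), np.float64(0.92)), (np.float64(6.2), np.float64(0.94)), (np.float64(5.9), np.float64(0.88))]
body 6.65 pad 5.10 -> screw 0.831 grip 12.4
body 6.35 pad 5.05 -> screw 0.794 grip 10.4
tip now [ 0.5093 -0.0307  0.0472] F [-2.3  1.9  1.2] M [0.454 0.77  0.264] w 0.0273
clk 12.67 pos [ 0.5096 -0.0307  0.1465] psi 0.051 shift cm [ 0.23  0.17 -0.08] rot [-0.   0.1  0. ] j [ 0.14  0.33 -0.24  2.01  0.1   0.82 -1.68]
```

Request:
jog_arm([
  {"xyz":[-0.01,-0.02,0],"delta_rot":[0,0,1],"fingers":1},
  {"xyz":[-0.01,-0.02,0],"delta_rot":[0,0,2],"fingers":1},
  {"xyz":[-0.01,-0.02,0],"delta_rot":[0,0,2],"fingers":1},
  {"xyz":[-0.01,-0.02,0],"delta_rot":[0,0,2],"fingers":1},
  {"xyz":[-0.01,-0.02,0],"delta_rot":[0,0,2],"fingers":1},
])

```text
clock: 13.08
tcp_pos: [0.5095, -0.0305, 0.1466]
orientation: [3.141, 0.025, -0.004]
contact_force: [-2.5, 1.0, 1.0]
grip_width: 0.0277
```

```bash
python3 - <<'E'
from jaw import *
gotip([.5119,-.0322,.048],.02);jawcheck('a17b');edges('a17b')
E
```

```text
tip now [ 0.5093 -0.0305  0.0473] F [-2.5  1.   1. ] M [0.386 0.719 0.247] w 0.0277
clk 13.08 pos [ 0.5095 -0.0305  0.1466] psi 0.016 shift cm [ 0.24  0.17 -0.08] rot [-0.   0.1 -0.2] j [ 0.13  0.33 -0.23  2.01  0.1   0.82 -1.71]
avgF [-2.56  1.19  0.99] avgM [0.359 0.732 0.227] sd [0.1 0.3 0.3] [0.014 0.04  0.012]
jaw mm [(np.float64(5.9), np.float64(0.9)), (np.float64(6.1), np.float64(0.91)), (np.float64(6.3), np.float64(0.93)), (np.float64(6.1), np.float64(0.82))]
body 6.85 pad 5.05 -> screw 0.856 grip 14.4
```

Request:
jog_arm([
  {"xyz":[0,0,0],"delta_rot":[0,0,-2],"fingers":1},
  {"xyz":[0,0,0],"delta_rot":[0,0,-4],"fingers":1},
  {"xyz":[0,0,0],"delta_rot":[0,0,-6],"fingers":1},
  {"xyz":[0,0,0],"delta_rot":[0,0,-6],"fingers":1},
  {"xyz":[0,0,0],"delta_rot":[0,0,-6],"fingers":1},
])

```text
clock: 13.65
tcp_pos: [0.5095, -0.031, 0.1464]
orientation: [3.136, 0.186, -0.004]
contact_force: [-1.0, 0.6, -1.9]
grip_width: 0.0278
```

```bash
python3 - <<'E'
from jaw import *
gotip([.5119,-.0322,.048],.02);jawcheck('a18b');edges('a18b')
E
```

```text
tip now [ 0.5092 -0.031   0.0471] F [-1.   0.6 -1.9] M [ 0.033  0.484 -0.021] w 0.0278
clk 13.65 pos [ 0.5095 -0.031   0.1464] psi 0.119 shift cm [ 0.23  0.15 -0.09] rot [0.  0.1 5.6] j [ 0.15  0.33 -0.25  2.01  0.11  0.82 -1.62]
avgF [-1.03  0.07 -1.43] avgM [-0.097  0.494 -0.012] sd [0.6 0.4 0.4] [0.054 0.016 0.032]
jaw mm [(np.float64(5.9), np.float64(0.9)), (np.float64(6.1), np.float64(0.91)), (np.float64(6.3), np.float64(0.93)), (np.float64(6.1), np.float64(0.82))]
body 6.85 pad 5.05 -> screw 0.856 grip 14.4
```

Request:
jog_arm([
  {"xyz":[-0.04,0,-0.1],"delta_rot":[0,0,0],"fingers":1},
  {"xyz":[-0.04,0,-0.4],"delta_rot":[0,0,0],"fingers":1},
  {"xyz":[-0.04,0,-1.0],"delta_rot":[0,0,0],"fingers":1},
  {"xyz":[-0.04,0,-2.5],"delta_rot":[0,0,0],"fingers":1},
  {"xyz":[-0.04,0,-5],"delta_rot":[0,0,0],"fingers":1},
])

```text
clock: 14.22
tcp_pos: [0.5081, -0.0309, 0.1958]
orientation: [-3.136, -0.187, 0.009]
contact_force: [0.6, -0.2, -1.5]
grip_width: 0.0275
```

```bash
python3 - <<'E'
from jaw import *
gotip([.4786,.2692,.125],1.421);jawcheck('a19b');edges('a19b')
goto([.5,.03,.235],1.421)
E
```

```text
tip now [ 0.5075 -0.0309  0.0965] F [ 0.6 -0.2 -1.5] M [-0.016 -0.009 -0.032] w 0.0275
clk 14.22 pos [ 0.5081 -0.0309  0.1958] psi 0.119 shift cm [  0.63 -30.15  -2.84] rot [ -0.2   0.3 -74.6] j [ 0.16  0.26 -0.26  1.97  0.08  0.93 -1.59]
avgF [ 0.72  0.47 -0.56] avgM [-0.007 -0.078  0.016] sd [0.4 0.3 1.9] [0.02  0.099 0.04 ]
jaw mm [(np.float64(5.9), np.float64(0.91)), (np.float64(6.1), np.float64(0.92)), (np.float64(6.2), np.float64(0.94)), (np.float64(5.9), np.float64(0.87))]
body 6.70 pad 5.05 -> screw 0.837 grip 13.2
clk 14.37 pos [ 0.5111 -0.0308  0.1988] psi 0.119 shift cm [-0.37 -6.17 -3.62] rot [  0.1  -0.1 -74.6] j [ 0.16  0.26 -0.26  1.96  0.08  0.93 -1.59]
```

View pics/a19b.png

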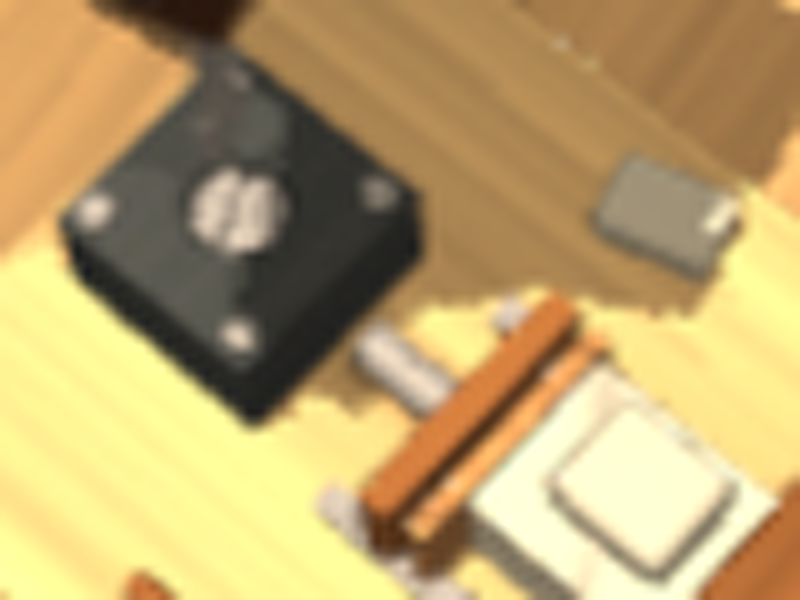

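Request:
jog_arm([
  {"xyz":[0,-1,-2],"delta_rot":[0,0,-7],"fingers":1},
  {"xyz":[-0.2,-3,-3.5],"delta_rot":[0,0,-14],"fingers":1},
  {"xyz":[-0.4,-6,-3.8],"delta_rot":[0,0,-21],"fingers":1},
  {"xyz":[-0.4,-9.5,-3.8],"delta_rot":[0,0,-28],"fingers":1},
  {"xyz":[-0.4,-13,-3.8],"delta_rot":[0,0,-35],"fingers":1},
])

```text
clock: 14.78
tcp_pos: [0.4913, 0.0986, 0.2367]
orientation: [2.931, 1.127, 0.005]
contact_force: [0.7, -0.3, -1.3]
grip_width: 0.0276
```

```bash
python3 - <<'E'
from jaw import *
gotip([.4786,.2692,.135],1.421)
E
```

```text
tip now [0.4917 0.0986 0.1374] F [ 0.7 -0.3 -1.3] M [ 0.009 -0.096  0.029] w 0.0276
clk 14.78 pos [0.4913 0.0986 0.2367] psi 0.734 shift cm [ 10.48 -13.52   0.23] rot [  0.2  -0.1 -39.4] j [ 0.06  0.21 -0.43  1.94  0.11  1.01 -1.26]
```

Request:
jog_arm([
  {"xyz":[2.3,-3,0.1],"delta_rot":[0,0,-7],"fingers":1},
  {"xyz":[4.6,-6,0.2],"delta_rot":[0,0,-14],"fingers":1},
  {"xyz":[6.9,-9,0.2],"delta_rot":[0,0,-21],"fingers":1},
  {"xyz":[9,-11.7,0.2],"delta_rot":[0,0,-28],"fingers":1},
  {"xyz":[10.3,-13.4,0.2],"delta_rot":[0,0,-35],"fingers":1},
])

```text
clock: 15.2
tcp_pos: [0.4766, 0.2714, 0.2343]
orientation: [2.448, 1.968, 0.006]
contact_force: [1.0, 0.1, -1.4]
grip_width: 0.0277
```

```bash
python3 - <<'E'
from jaw import *
gotip([.4786,.2692,.110],1.421)
E
```

```text
tip now [0.477  0.2715 0.135 ] F [ 1.   0.1 -1.4] M [-0.014 -0.025 -0.036] w 0.0277
clk 15.20 pos [0.4766 0.2714 0.2343] psi 1.355 shift cm [-0.17  0.23  2.51] rot [ 0.2 -0.1 -3.8] j [-0.14  0.32 -0.61  1.83  0.21  1.05 -1.04]
```

Request:
jog_arm([
  {"xyz":[-0.1,0.1,1],"delta_rot":[0.1,0,-2],"fingers":1},
  {"xyz":[-0.15,0.2,2],"delta_rot":[0.2,0,-3.8],"fingers":1},
  {"xyz":[-0.15,0.2,3],"delta_rot":[0.2,0,-3.8],"fingers":1},
  {"xyz":[-0.15,0.2,3.5],"delta_rot":[0.2,0,-3.8],"fingers":1},
  {"xyz":[-0.15,0.2,3.5],"delta_rot":[0.2,0,-3.8],"fingers":1},
])

```text
clock: 15.62
tcp_pos: [0.4779, 0.2674, 0.1973]
orientation: [-2.383, -2.044, 0.003]
contact_force: [0.7, 0.8, -1.4]
grip_width: 0.0277
```

```bash
python3 - <<'E'
from jaw import *
gotip([.4786,.2692,.09],1.421)
a=avg(2); crop(np.clip(a*1.3,0,255).astype(np.uint8),300,85,380,145,10,'pics/s1.png')
gotip([.4786,.2692,.09],1.421)
E
```

```text
tip now [0.4776 0.2674 0.098 ] F [ 0.7  0.8 -1.4] M [-0.021  0.058 -0.038] w 0.0277
clk 15.62 pos [0.4779 0.2674 0.1973] psi 1.418 shift cm [0.19 0.04 0.8 ] rot [-0.2  0.  -0.2] j [-0.14  0.37 -0.6   1.86  0.25  0.99 -1.  ]
avgF [-0.13 -0.28 -0.96] avgM [ 0.011 -0.006  0.027] sd [0.3 0.3 0.1] [0.023 0.043 0.02 ]
tip now [0.4785 0.2687 0.0998] F [-0.4  0.  -0.9] M [0.034 0.037 0.007] w 0.0276
clk 15.72 pos [0.4786 0.2685 0.1991] psi 1.419 shift cm [ 0.06 -0.01  0.98] rot [-0.  -0.1 -0.1] j [-0.14  0.37 -0.6   1.86  0.25  0.99 -1.  ]
```

View pics/s1.png

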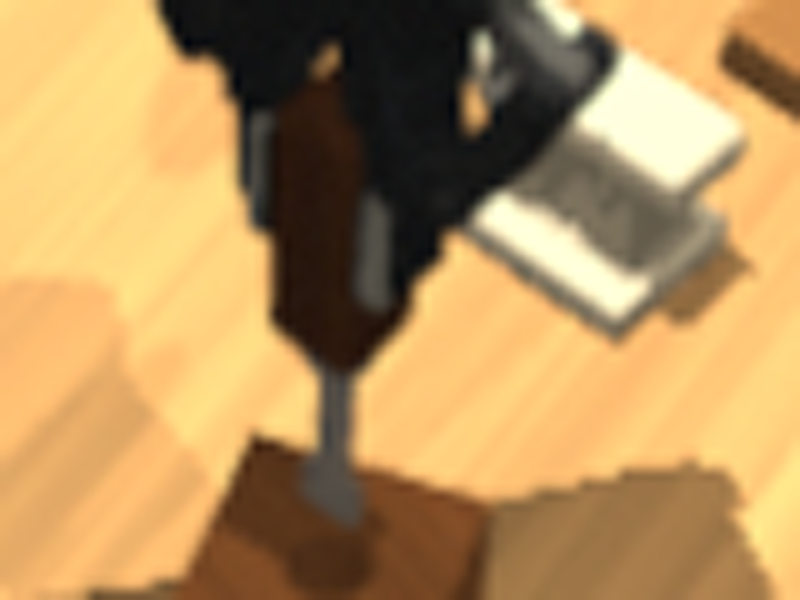

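```bash
python3 - <<'E'
from h import *
U=lambda p:(np.array(p)+.5)/10-.5+[300,85]
print('tip',(onz('scene',U((303,492)),.099)+onz('scene',U((360,522)),.099))/2)
print('hole',onz('scene',U((330,560)),.078))
E
```

```text
tip [0.47793751 0.27059282 0.099     ]
hole [0.47862289 0.2701793  0.078     ]
```

Request:
jog_arm([
  {"xyz":[0.03,0,1],"delta_rot":[0,0,0],"fingers":1},
  {"xyz":[0.03,0,2],"delta_rot":[0,0,0],"fingers":1},
  {"xyz":[0.03,0,3],"delta_rot":[0,0,0],"fingers":1},
  {"xyz":[0.03,0,4],"delta_rot":[0,0,0],"fingers":1},
  {"xyz":[0.03,0,5],"delta_rot":[0,0,0],"fingers":1},
])

```text
clock: 16.13
tcp_pos: [0.4784, 0.2687, 0.1478]
orientation: [-2.382, -2.045, -0.0]
contact_force: [0.6, 0.1, -1.9]
grip_width: 0.0275
```

```bash
python3 - <<'E'
from h import *
gotip([.4786,.2692,.008],1.421)
E
```

```text
tip now [0.4783 0.2688 0.0485] F [ 0.6  0.1 -1.9] M [0.003 0.02  0.043] w 0.0275
clk 16.13 pos [0.4784 0.2687 0.1478] psi 1.419 shift cm [0.05 0.02 4.05] rot [-0.1 -0.1 -0.1] j [-0.16  0.43 -0.58  1.91  0.3   0.89 -1.04]
```

Request:
jog_arm([
  {"xyz":[0.03,0,1],"delta_rot":[0,0,0],"fingers":1},
  {"xyz":[0.03,0,2],"delta_rot":[0,0,0],"fingers":1},
  {"xyz":[0.03,0,3],"delta_rot":[0,0,0],"fingers":1},
  {"xyz":[0.03,0,3.7],"delta_rot":[0,0,0],"fingers":1},
  {"xyz":[0.03,0,3.9],"delta_rot":[0,0,0],"fingers":1},
])

```text
clock: 16.55
tcp_pos: [0.4777, 0.2687, 0.1073]
orientation: [-2.382, -2.045, 0.003]
contact_force: [-4.4, -1.4, 8.4]
grip_width: 0.0276
```

```bash
python3 - <<'E'
from h import *
gotip([.4786,.2692,.008],1.421);avg(2);gotip([.4786,.2692,.008],1.421)
E
```

```text
tip now [0.4774 0.2688 0.008 ] F [-4.4 -1.4  8.4] M [-0.472  0.822 -0.052] w 0.0276
clk 16.55 pos [0.4777 0.2687 0.1073] psi 1.419 shift cm [0.06 0.08 0.  ] rot [-0.2  0.  -0.1] j [-0.19  0.48 -0.56  1.94  0.34  0.82 -1.08]
avgF [-0.33  0.2  -0.23] avgM [ 0.03  -0.001 -0.012] sd [0.1 0.1 0.3] [0.016 0.016 0.007]
tip now [0.478  0.2692 0.0091] F [-0.5  0.3  0. ] M [ 0.046 -0.017 -0.005] w 0.0272
clk 16.65 pos [0.4782 0.2691 0.1084] psi 1.419 shift cm [0.01 0.04 0.11] rot [-0.1 -0.1 -0.1] j [-0.19  0.48 -0.56  1.94  0.34  0.82 -1.08]
```

Request:
jog_arm([
  {"xyz":[0,0.02,0.05],"delta_rot":[0,0,0],"fingers":1},
  {"xyz":[0,0.03,0.1],"delta_rot":[0,0,0],"fingers":1},
  {"xyz":[0,0.03,0.12],"delta_rot":[0,0,0],"fingers":1},
  {"xyz":[0,0.03,0.12],"delta_rot":[0,0,0],"fingers":1},
  {"xyz":[0,0.03,0.12],"delta_rot":[0,0,0],"fingers":1},
])

```text
clock: 17.07
tcp_pos: [0.4786, 0.2691, 0.1074]
orientation: [-2.382, -2.045, -0.0]
contact_force: [-0.4, 0.9, -1.8]
grip_width: 0.0275
```

Request:
jog_arm([
  {"xyz":[0,0,0],"delta_rot":[0,0,0],"fingers":0.6},
  {"xyz":[0,0,0],"delta_rot":[0,0,0],"fingers":0.5},
  {"xyz":[0,0,0],"delta_rot":[0,0,0],"fingers":0.4},
  {"xyz":[0,0,0],"delta_rot":[0,0,0],"fingers":0.3},
  {"xyz":[0,0,0],"delta_rot":[0,0,0],"fingers":0.3},
])

```text
clock: 17.48
tcp_pos: [0.4787, 0.2692, 0.1076]
orientation: [-2.382, -2.045, -0.0]
contact_force: [0.6, 0.1, -0.2]
grip_width: 0.0596
```

```bash
python3 - <<'E'
from h import *
gotip([.4786,.2692,.008],1.421)
a=avg(2); crop(np.clip(a*1.3,0,255).astype(np.uint8),300,85,380,145+25,8,'pics/s2.png')
E
```

```text
tip now [0.4786 0.2693 0.0083] F [ 0.6  0.1 -0.2] M [ 0.016 -0.049  0.008] w 0.0596
clk 17.48 pos [0.4787 0.2692 0.1076] psi 1.419 shift cm [ 0.   -0.01  0.03] rot [-0.1 -0.1 -0.1] j [-0.19  0.49 -0.56  1.94  0.34  0.81 -1.08]
avgF [-0.22 -0.02 -0.03] avgM [0.055 0.004 0.012] sd [0.2 0.4 0. ] [0.003 0.015 0.012]
```

View pics/s2.png

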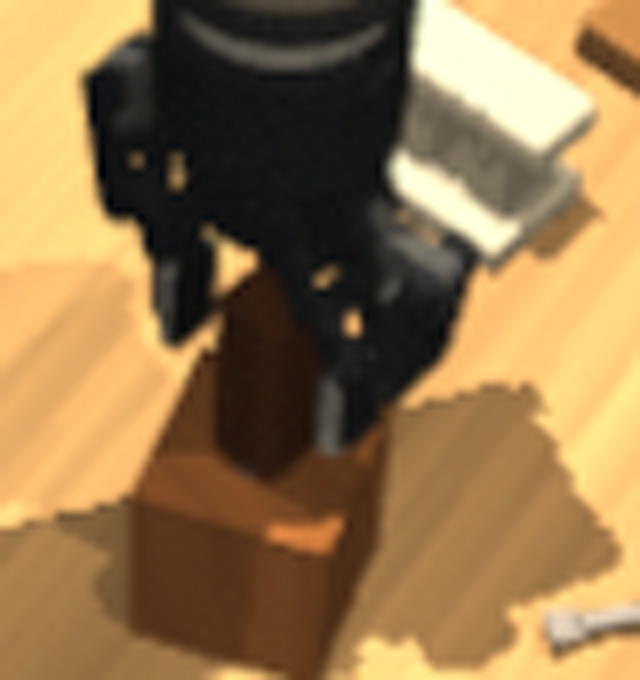

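The handle is resting on the stand and the fingers are clear of it. Next I retreat straight up.

Request:
jog_arm([
  {"xyz":[0,0,-1],"delta_rot":[0,0,0],"fingers":0.2},
  {"xyz":[0,0,-3],"delta_rot":[0,0,0],"fingers":0.2},
  {"xyz":[0,0,-6],"delta_rot":[0,0,0],"fingers":0.1},
  {"xyz":[0,0,-10],"delta_rot":[0,0,0],"fingers":0},
  {"xyz":[0,0,-13],"delta_rot":[0,0,0],"fingers":0},
])

```text
clock: 18.0
tcp_pos: [0.4788, 0.2695, 0.2407]
orientation: [-2.382, -2.046, -0.003]
contact_force: [0.6, 0.6, 0.4]
grip_width: 0.085
```

Request:
jog_arm([
  {"xyz":[-3.5,0,-1],"delta_rot":[0,0,0],"fingers":0},
  {"xyz":[-7,0,-1],"delta_rot":[0,0,0],"fingers":0},
  {"xyz":[-11,0,-1],"delta_rot":[0,0,0],"fingers":0},
  {"xyz":[-14,0,-1],"delta_rot":[0,0,0],"fingers":0},
  {"xyz":[-14,0,-1],"delta_rot":[0,0,0],"fingers":0},
])

```text
clock: 18.42
tcp_pos: [0.4571, 0.1243, 0.2507]
orientation: [2.39, 2.037, -0.002]
contact_force: [0.2, -0.3, -0.2]
grip_width: 0.085
```

```bash
python3 - <<'E'
from jaw import *
gotip([.4786,.2692,.008],1.421)
jawcheck('f1');edges('f1')
a=imaging.grab_frame('scene');crop(a,220,70,420,310,3,'pics/final.png')
E
```

```text
tip now [0.457  0.1241 0.1514] F [ 0.2 -0.3 -0.2] M [-0.049  0.    -0.039] w 0.085
clk 18.42 pos [0.4571 0.1243 0.2507] psi 1.411 shift cm [14.67 -0.17 14.31] rot [-0.   0.1 -0.5] j [ 0.13  0.17 -0.58  1.97  0.11  1.04 -0.66]
avgF [ 0.34  0.28 -0.54] avgM [ 0.02  -0.032 -0.004] sd [0.2 0.4 0.4] [0.032 0.012 0.028]
jaw mm [(np.float64(5.8), np.float64(0.94)), (np.float64(6.0), np.float64(0.92)), (np.float64(6.2), np.float64(0.93)), (np.float64(5.9), np.float64(0.9))]
body 6.70 pad 5.10 -> screw 0.837 grip 12.8
```

View pics/final.png

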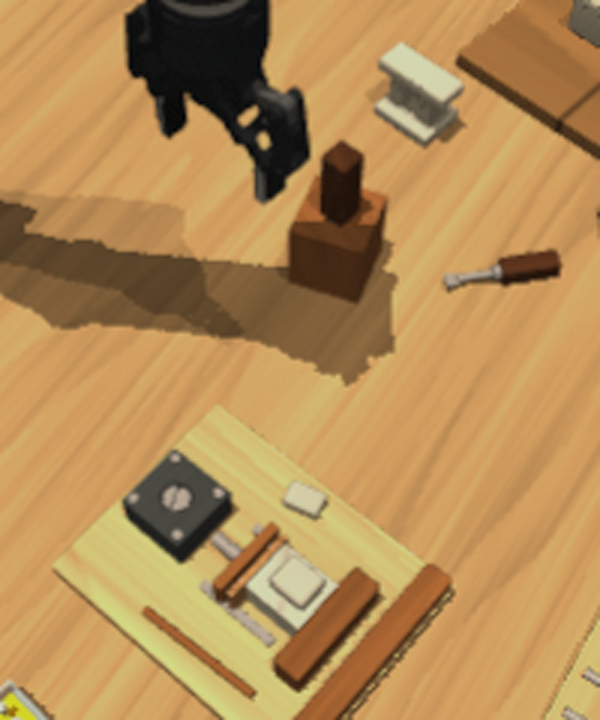

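```bash
python3 -c "
from bench import r
print(r.hand_in())"
```

```text
the job is handed in; nothing more can be done
None
```

I tightened the clamp with the 28 mm-handle driver, put the driver back in its stand, and handed the job in at about 18.6 s. The hand-in reported no verdict.

- **Driver:** I took it from the stand. The grip measured 27.5 mm, which matches the 28 mm handle.
- **Slot and turn:** The blade dropped straight into the slot with no upward force. I turned it clockwise by about 0.9 rad at the tool and stopped with the screw reading about 0.23 N m. I then backed off within the slot's play and lifted out.
- **Grip on the stone:** After release, the picture showed the jaw body moved 6.7 mm and the pad pressed in about 1.6 mm. That gives a screw angle of about 0.84 rad and a grip of about 13 N, both in the snug range. The tool's own angle suggested slightly more, 0.86 to 0.92 rad, still snug. The screw head never gave more than about 3 N of upward force, below the 4 N that starts to push its spring down.
- **Putting it back:** Lowering the driver briefly gave 8 N as its handle met the stand. The last picture shows it upright in the stand, the gripper clear and the arch apparently where it was.
- **Look-alike:** The smaller screwdriver standing loose beside the stand fell over early on, while the arm was well above it. It lies on the table and was not touched.

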